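Set up the street optician's display case

TASK

Park the steel paperweight from the case's lid upright on the cork mat, then raise the lid and push the folding stay past straight so that it locks and the lid stays up when you let go. Stack all the closed aluminium tins in one column, lying flat, centred on and square to the grey felt pad inside the case, and finish by standing the paperweight upright on the middle of the column; leave the other things on the stall where they are.

Things in the scene. Friction and masses are not known exactly. Their poses are not given: they have to be found in the camera images.
- case: wooden display case fixed to the table: an open tray 250 (x) x 200 (y) x 45 mm high, walls and floor 6 mm thick, with a hinged clear lid. Origin: centre of its underside; z up. The lid's hinge runs along the top edge of its +x wall, the carrying handle is on its -x side, the folding stay on the outside of its +y wall
- lid (a joint): angle of the case's lid: 0 closed, grows as it opens, about 1.52 with the stay locked (the stay lets it go hardly further). The lid is a clear panel 250 x 200 x 10 mm in an aluminium frame, its top 55 mm above the table when shut. Its hinge is stiff: the lid (0.3 kg) holds by itself above roughly 0.9 rad, but falls shut from lower
- lid_handle (a point): middle of the dark bar handle on the lid's free edge: a round bar of 12 mm diameter, 90 mm long, parallel to the hinge, 46 mm out from the lid's edge on two end legs (78 mm free between them); it lies in the plane of the lid, 296 mm from the hinge and 50 mm above the table when shut. It may turn between the fingers while the lid swings
- lid_hinge (a point): point on the lid's hinge axis, at its middle: 125 mm from the case's origin along the case's +x, 45 mm up; the axis runs along the case's y
- stay (a joint): elbow of the lid's folding stay (two steel links of 96 mm, pinned to the case's +y wall and to the lid's edge): 0 folded (lid shut), 2.78 straight, locked from 2.85 to its stop at 2.97, past straight. It unfolds as the lid rises (about 1.6 at lid 1.15 rad). To lock it push the elbow's knob towards the lid's hinge and down, a few newtons: this also raises the lid the rest of the way
- pad (a point): centre of the grey felt pad (78 x 78 mm, flat, square to the case) on the case's inner floor, 6 mm above the table: 5 mm from the case's centre towards the handle side.
- weight: dark steel paperweight: round foot of 52 mm diameter and 16 mm high, thin neck, round knob of 24 mm diameter from 28 to 46 mm height to hold it by; about 0.32 kg. Origin: centre of its underside. It starts standing on the closed lid
- mat: flat cork mat 100 x 100 x 4 mm fixed on the table, origin at the centre of its underside: the parking place of the weight
- stay_knob (a point): middle of the black rubber knob at the stay's elbow: a cylinder of 14 mm diameter along the case's y, spanning 10 to 44 mm outside the case's +y wall (this point: 27 mm). In the case's frame (x, z) it is at (-90, 33) mm with the lid shut, about (-4, 111) mm with the lid at 1.15 rad and (72, 84) mm when locked
- tin1: closed flat aluminium tin, square, 68 x 68 x 26 mm (its x, y, z), about 0.12 kg, with a dark seam round it; origin at the centre of its underside. 2 to 4 of these identical tins are present (None if absent); it starts lying flat on the table
- tin2: closed flat aluminium tin, square, 68 x 68 x 26 mm (its x, y, z), about 0.12 kg, with a dark seam round it; origin at the centre of its underside. 2 to 4 of these identical tins are present (None if absent); it starts lying flat on the table
- tin3: closed flat aluminium tin, square, 68 x 68 x 26 mm (its x, y, z), about 0.12 kg, with a dark seam round it; origin at the centre of its underside. 2 to 4 of these identical tins are present (None if absent); it starts lying flat on the table
- tin4: closed flat aluminium tin, square, 68 x 68 x 26 mm (its x, y, z), about 0.12 kg, with a dark seam round it; origin at the centre of its underside. 2 to 4 of these identical tins are present (None if absent); it starts lying flat on the table
- shades1: bystander, leave it where it is: folded sunglasses 48 x 140 x 10 mm (x, y, z); origin at the middle of its underside
- pliers: bystander, leave it where it is: pliers with yellow grips, 180 mm long (its x), 60 mm wide, 12 mm high; origin at the middle of its underside
- bottle: bystander, leave it where it is: small white bottle, 36 mm diameter, 85 mm high; origin at the middle of its underside
- jar: bystander, leave it where it is: low glass jar with a steel cap, 60 mm diameter, 40 mm high, standing among the tins; origin at the middle of its underside
- driver: bystander, leave it where it is: screwdriver 130 mm long (its x), under 30 mm wide; origin at the middle of its underside
- woodbox: bystander, leave it where it is: closed wooden box 80 x 130 x 50 mm; origin at the middle of its underside

How it is judged (in metres and radians):
On the way, in this order (a step that is already met when the one before it is completed fails the run):
1. the paperweight stands upright and released on the cork mat while the lid is still shut (horizontal distance between weight and mat below 0.045 m and height (world z) of weight below 0.012 m and value of joint lid below 0.15 rad and contact force between the fingers and weight below 0.2 N and angle between weight's own z axis and vertical below 0.08 rad and linear speed of weight below 0.03 m/s), for 0.3 s.
2. the lid is up, its stay locked past straight, and the robot touches neither (value of joint lid above 1.4 rad and value of joint stay above 2.85 rad and contact force between each of the arm, the fingers and lid below 0.2 N), for 0.5 s.
3. all the tins lie in one square column on the felt pad, the lid still locked up (value of joint lid above 1.4 rad and value of joint stay above 2.85 rad and horizontal distance between each of tin1, tin2, tin3, tin4 and pad below 0.012 m and (angle between the x axis of tin1 and the y axis of case, either way round below 0.14 rad or angle between the x axis of tin1 and the x axis of case, either way round below 0.14 rad) and angle between the z axis of each of tin1, tin2, tin3, tin4 and the z axis of case, either way round below 0.06 rad and linear speed of each of tin1, tin2, tin3, tin4 below 0.03 m/s and (angle between the x axis of tin2 and the y axis of case, either way round below 0.14 rad or angle between the x axis of tin2 and the x axis of case, either way round below 0.14 rad) and (angle between the x axis of tin3 and the y axis of case, either way round below 0.14 rad or angle between the x axis of tin3 and the x axis of case, either way round below 0.14 rad) and (angle between the x axis of tin4 and the y axis of case, either way round below 0.14 rad or angle between the x axis of tin4 and the x axis of case, either way round below 0.14 rad) and contact force between the fingers and tin1 below 0.2 N and contact force between the fingers and tin2 below 0.2 N and contact force between the fingers and tin3 below 0.2 N and contact force between the fingers and tin4 below 0.2 N), for 0.3 s.
At the end, for the whole second after the job is handed in: Lid above 1.4 rad with the stay locked (above 2.85); every tin at rest, flat (0.06 rad), within 12 mm of the pad's centre seen from above and turned within 0.14 rad of square to the pad; the weight upright (0.08 rad) on top, within 18 mm of the pad's centre (value of joint lid above 1.4 rad and value of joint stay above 2.85 rad and horizontal distance between each of tin1, tin2, tin3, tin4 and pad below 0.012 m and (angle between the x axis of tin1 and the y axis of case, either way round below 0.14 rad or angle between the x axis of tin1 and the x axis of case, either way round below 0.14 rad) and angle between the z axis of each of tin1, tin2, tin3, tin4 and the z axis of case, either way round below 0.06 rad and linear speed of each of tin1, tin2, tin3, tin4, weight below 0.03 m/s and (angle between the x axis of tin2 and the y axis of case, either way round below 0.14 rad or angle between the x axis of tin2 and the x axis of case, either way round below 0.14 rad) and (angle between the x axis of tin3 and the y axis of case, either way round below 0.14 rad or angle between the x axis of tin3 and the x axis of case, either way round below 0.14 rad) and (angle between the x axis of tin4 and the y axis of case, either way round below 0.14 rad or angle between the x axis of tin4 and the x axis of case, either way round below 0.14 rad) and angle between weight's own z axis and vertical below 0.08 rad and horizontal distance between weight and pad below 0.018 m and (z of weight in the frame of tin1 above 0.02 m or (z of weight in the frame of tin1 below 0.005 m and angle between tin1's own z axis and vertical above 2 rad)) and (z of weight in the frame of tin2 above 0.02 m or (z of weight in the frame of tin2 below 0.005 m and angle between tin2's own z axis and vertical above 2 rad)) and (z of weight in the frame of tin3 above 0.02 m or (z of weight in the frame of tin3 below 0.005 m and angle between tin3's own z axis and vertical above 2 rad)) and (z of weight in the frame of tin4 above 0.02 m or (z of weight in the frame of tin4 below 0.005 m and angle between tin4's own z axis and vertical above 2 rad))); the robot touches nothing.
It fails at once if a bystander is shifted by more than 40 mm (distance of any of shades1, pliers, bottle, jar, driver, woodbox from where it was at the start of the episode above 0.04 m).
Of tin1, tin2, tin3, tin4 only 2 to 4 are there at a start; the rules pass over those that are not, and their reading is None.
At some moment in a run one of tin1, tin2, tin3, tin4 may be knocked a few centimetres aside while the robot is not near it.
Once in a run the grip may slacken for a moment while it holds something.
It also fails if it takes over 210 s, if anything falls off the work surface, if the arm or the gripper's body presses on something with over 40 N, if the wrist force passes 120 N, or if a joint passes its speed limit or range.

ROBOT

A 6-joint arm with a two-finger parallel gripper is mounted at the origin on the work surface. World frame = base frame: x ahead of the robot, y to its left, z up, the work surface at z = 0. Lengths are in m, angles in degrees, forces in N, time in s.
With the tool pointing down it reaches from about 0.375 to 0.9 m from the base axis. Payload 3.1 kg.
Tool frame: the origin (TCP) lies on the centre line of the jaws, within the pads' length; the fingertips stand 25 mm ahead of it and the grasp point (between the pads) lies 6 mm ahead of it; z points along the fingers, y is the line along which they close (so a half turn about z gives the same grasp; the last joint's range is limited). The gripper opens to 87 mm and grips with 3 to 60 N. Pads are 19 mm wide; open, the fingers measure 117 mm over their backs; the gripper's body (75 mm by 190 mm) begins 51 mm behind the grasp point.
Start: joints at [-10.227, 30.224, 82.088, -0, 67.689, -10.227], TCP at [0.625, 0, 0.248] pointing down, gripper open.
Joint ranges: [-176.69, 176.69], [-43.24, 126.21], [12.49, 139.97], [-82, 262], [0, 151.66], [-163.58, 163.58]. Speed limits (degrees/s): [159.86, 159.86, 180, 180, 180, 180].

INTERFACE

Orientations are given as a 3x3 rotation matrix whose columns are the frame's x, y, z axes.
In Python, from rig import read_state, capture, camera_params, hand_in gives the robot as it stands.
- The arm moves only by the tool apply_moves, never from a script. Its argument "rows" is a list of rows, each an object of numbers: "x", "y", "z": the shift along the tool's x, y, z in mm; "rx", "ry", "rz": the turn, a rotation vector about the tool's x, y, z in units of 6 degrees (1.0 is 6 degrees); "claw": the closure in counts, from 0 (fully open) to 255 (shut). A call has 1 to 10 rows; each row is the pose to reach, as a shift and turn from the pose commanded when the call began, along the tool's axes at that moment; what a row does not reach only later rows make up. A row lasts 1/8 s, in which the tool goes at most 62.5 mm and 10.7 degrees, less where a joint would pass 70% of its speed; a pose out of reach is approached as far as the arm can. A call with a gripper value outside its range is refused whole. The fingers move at their own pace and stop on an object; the grip force is fixed at half the most. Time passes only in rows, so rows that repeat a pose let the fingers close. It gives the time, the measured TCP pose, the force, the opening and the grip force at its end, in the units of the state.
- read_state(): the state, without advancing time (a new reading comes with each control period).
- capture(name): name is "scene" or "side" or "wrist"; returns (picture, depth): 384x512x3 uint8, red, green, blue; 384x512 float32, m along the optical axis (not along the pixel's ray), 0 where there is no reading.
- camera_params(name): a dict with "fx", "fy", "cx", "cy" (pixels), "xyz" and "orientation" of the camera in the world. Camera axes: x right, y up, looking along -z (the intrinsics and any distortion apply to the point x, -y, -z); pixel columns grow to the right and rows downward; lengths in m; the calibration is good to about 2 mm. A picture is of the moment at which its call begins: read the wrist's pose just before it. camera_params takes no time and is no camera call; for the wrist camera it gives the pose at the moment of the call.
- hand_in(): hands the job in; it is judged then, once.
The state is a dict: "time_s": time; "joint_positions": joint angles; "qvel": joint speeds; "tau": joint torques, N m; "position": TCP position; "tcp_rot": TCP orientation; "force": force on the tool from outside, world axes, zero at the start; "moment": the same for the moment, N m; "opening": opening from 0.0 (shut) to 1.0 (fully open); "grasp_force": force on a finger pad.
Only numpy, scipy, OpenCV 4.12 (cv2) and the standard library are available. Lean on these libraries where they do the work, as an engineer would, in place of code of your own. Each camera call takes 0.05 s, during which the arm holds its last target. There are 200 camera calls.

## Working session

There is one attempt and no reset: what is moved stays moved. The work goes in short steps, Python scripts to look and compute and a tool call to move; the robot and the scene stay as the last step left them, time stands still between calls to the robot, and variables do not carry over. Pictures are saved under pics/ and viewed, at most 14 in all, crops included, and the job is handed in when it is done.

Besides the shell and the picture viewer there is one more tool, called after "Call:" as a command line: name --argument value ..., lists and objects as JSON in quotes. apply_moves: Moves the arm, as the interface text tells. Its arguments: {"type":"object","properties":{"rows":{"type":"array"}},"required":["rows"]}

```bash
ls; mkdir -p pics; python3 - <<'E'
from rig import *
import cv2
for n in ("scene","side"):
    p,d=capture(n); cv2.imwrite(f"pics/{n}0.png",p[:,:,::-1]); import numpy as np; np.savez(f"{n}0.npz",p=p,d=d)
    print(n,camera_params(n))
print(read_state())
E
```

```text
pics
scene {'fx': 392.69462184037195, 'fy': 392.69462184037195, 'cx': 259.4339243599761, 'cy': 193.89484886235994, 'xyz': array([1.23821713, 0.60190117, 0.75648915]), 'orientation': array([[-0.69266017, -0.43141771,  0.5780144 ],
       [ 0.72115405, -0.42824348,  0.54455887],
       [ 0.01259856,  0.79403166,  0.60774583]])}
side {'fx': 374.0493662035337, 'fy': 374.0493662035337, 'cx': 259.7965312829617, 'cy': 191.61184004773037, 'xyz': array([ 0.05658863, -0.55471013,  0.7436714 ]), 'orientation': array([[ 0.70571547,  0.4881238 , -0.51351809],
       [-0.70840967,  0.47487719, -0.52215648],
       [-0.01101898,  0.73227509,  0.6809198 ]])}
{'time_s': 0.1, 'joint_positions': array([-1.02267848e+01,  3.02743159e+01,  8.21508670e+01,  1.77583521e-04,
        6.76913368e+01, -1.02267073e+01]), 'qvel': array([ 0.03128987, -0.10760287, -0.1165931 , -0.04050346,  0.03678073,
       -0.07604904]), 'tau': array([-3.02360622e-04, -4.40987206e+01, -1.77151054e+01,  6.34850166e-02,
        5.34114777e-02, -3.85449334e-05]), 'position': array([6.24363026e-01, 1.50781830e-04, 2.46652093e-01]), 'tcp_rot': array([[ 2.89547829e-06,  9.99997998e-01, -2.00083158e-03],
       [ 9.99999934e-01, -2.16740811e-06,  3.63885864e-04],
       [ 3.63880799e-04, -2.00083251e-03, -9.99997932e-01]]), 'force': array([ 0.6771008 ,  1.14406586, -0.17183982]), 'moment': array([ 0.05699257, -0.01964553,  0.03753591]), 'grasp_force': 0.0, 'opening': 0.999728328855403}
```

View pics/scene0.png

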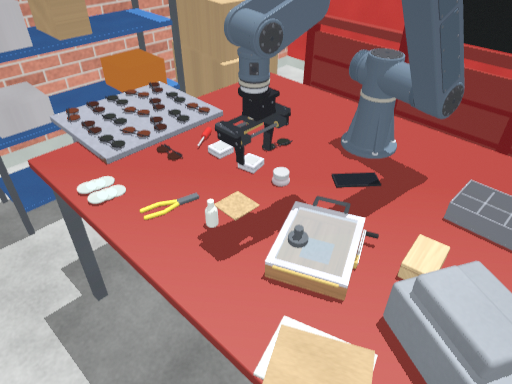

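View pics/side0.png

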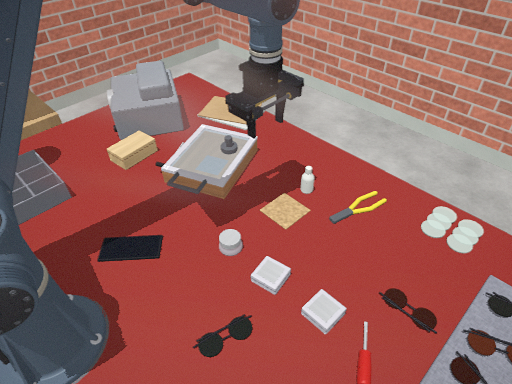

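Scene shows the case with the weight (298,235), its handle at (330,205), the stay knob at (373,235), the mat (238,205), jar (281,177) and two tins (221,150), (250,163). Side shows the tins at (270,274) and (323,311), the jar (230,242), the mat (285,210) and the weight (228,145).

```bash
cat > h.py <<'E'
import numpy as np, cv2
from rig import *
np.set_printoptions(precision=4,suppress=True)
def snap(n,save=None):
    c=camera_params(n); p,d=capture(n)
    if save: cv2.imwrite(f"pics/{save}.png",p[:,:,::-1])
    return p,d,c
def rays(c,uv):
    uv=np.atleast_2d(np.asarray(uv,float))
    v=np.stack([(uv[:,0]-c['cx'])/c['fx'],-(uv[:,1]-c['cy'])/c['fy'],-np.ones(len(uv))],1)
    return v@np.asarray(c['orientation']).T
def onplane(c,uv,z):
    r=rays(c,uv); o=np.asarray(c['xyz']); return o+r*((z-o[2])/r[:,2])[:,None]
def cloud(d,c):
    v,u=np.mgrid[0:d.shape[0],0:d.shape[1]]
    r=rays(c,np.stack([u.ravel(),v.ravel()],1))
    return (np.asarray(c['xyz'])+r*d.ravel()[:,None]).reshape(d.shape+(3,))
def tri(c1,u1,c2,u2):
    a,b=rays(c1,u1)[0],rays(c2,u2)[0]; o1,o2=np.asarray(c1['xyz']),np.asarray(c2['xyz'])
    t=np.linalg.lstsq(np.stack([a,-b],1),o2-o1,rcond=None)[0]
    p,q=o1+a*t[0],o2+b*t[1]; return (p+q)/2,np.linalg.norm(p-q)
def proj(c,P):
    q=(np.atleast_2d(P)-c['xyz'])@np.asarray(c['orientation'])
    return np.stack([c['cx']+c['fx']*q[:,0]/-q[:,2],c['cy']-c['fy']*q[:,1]/-q[:,2]],1)
def totool(P,s=None):
    s=s or read_state(); return (np.asarray(P)-s['position'])@s['tcp_rot']*1000
E
python3 - <<'E'
from h import *
for n,pts in (("scene",dict(weighttop=(298,229),handle=(331,201),knob=(373,235),mat=(238,205),jar=(281,172),tinA=(221,149),tinB=(250,161),box=(425,255),bottle=(211,203))),
 ("side",dict(weighttop=(228,139),handle=(187,183),knob=(160,165),mat=(285,210),jar=(230,236),tinA=(323,309),tinB=(271,272),box=(132,147),bottle=(308,170)))):
    z=np.load(n+"0.npz"); c=camera_params(n); X=cloud(z['d'],c)
    for k,(u,v) in pts.items(): print(n,k,X[v,u])
    # blobs above table, in working region
    m=((X[...,2]>0.018)&(X[...,2]<0.035)&(z['d']>0)&(X[...,0]>.2)&(X[...,0]<1)&(abs(X[...,1])<.5)).astype(np.uint8)
    k,l,s,ce=cv2.connectedComponentsWithStats(m)
    for i in range(1,k):
        if s[i,4]>60:
            P=X[l==i]; print(n,ce[i],s[i,4],P.min(0),P.max(0))
E
```

```text
scene weighttop [0.6507 0.1808 0.1013]
scene handle [0.4484 0.1422 0.0536]
scene knob [0.4695 0.2966 0.036 ]
scene mat [ 0.6102 -0.0782  0.0061]
scene jar [ 0.4232 -0.0715  0.0399]
scene tinA [ 0.4515 -0.3318  0.0279]
scene tinB [ 0.4367 -0.1999  0.0301]
scene box [0.4565 0.4326 0.0497]
scene bottle [ 0.718  -0.0703  0.0799]
scene [219.9028 146.9074] 216 [ 0.4039 -0.39    0.0181] [ 0.473  -0.316   0.0325]
scene [252.4213 160.3657] 216 [ 0.3878 -0.2453  0.0183] [ 0.4601 -0.1714  0.0329]
scene [280.5079 178.    ] 63 [ 0.4089 -0.0924  0.0182] [ 0.4468 -0.0484  0.0349]
scene [465.5117 219.8592] 213 [0.2133 0.3899 0.018 ] [0.224  0.4998 0.0349]
scene [358.1884 254.4928] 69 [0.5002 0.2852 0.0194] [0.5783 0.3155 0.0349]
scene [305.1256 280.8668] 398 [0.6746 0.1654 0.018 ] [0.7522 0.3493 0.0349]
scene [407.1176 272.7294] 85 [0.5134 0.402  0.0181] [0.5222 0.4464 0.0348]
scene [393.229  324.0076] 131 [0.6518 0.4364 0.0181] [0.6897 0.4994 0.0348]
side weighttop [0.6389 0.1692 0.1003]
side handle [0.4799 0.1785 0.0204]
side knob [0.4631 0.2865 0.0369]
side mat [ 0.6105 -0.0895  0.0035]
side jar [ 0.4219 -0.0771  0.0422]
side tinA [ 0.4332 -0.3557  0.0271]
side tinB [ 0.4229 -0.2147  0.0288]
side box [0.4456 0.4111 0.0497]
side bottle [ 0.7097 -0.0816  0.0829]
side [162.6485 127.5333] 165 [0.529  0.4364 0.0182] [0.6591 0.4997 0.0348]
side [133.2585 155.2585] 205 [0.3838 0.3837 0.0181] [0.5197 0.461  0.035 ]
side [230.1452 175.4108] 241 [0.4966 0.0688 0.018 ] [0.7507 0.1653 0.0349]
side [186.9167 182.1354] 96 [0.4621 0.1358 0.018 ] [0.4938 0.2131 0.035 ]
side [230.619 246.119] 84 [ 0.3937 -0.1022  0.0181] [ 0.4414 -0.0622  0.0349]
side [270.0735 272.7326] 789 [ 0.3849 -0.2499  0.018 ] [ 0.4625 -0.1732  0.0312]
side [323.2455 309.1202] 998 [ 0.4017 -0.3882  0.018 ] [ 0.4718 -0.3201  0.0307]
side [363.8127 366.1544] 395 [ 0.3655 -0.4998  0.0181] [ 0.4272 -0.4587  0.0281]
```

Call:
apply_moves --rows '[{"x": 60, "y": -10, "z": -30}, {"x": 120, "y": -20, "z": -60}, {"x": 170, "y": -30, "z": -100}, {"x": 170, "y": -30, "z": -100}, {"x": 170, "y": -30, "z": -100}]'

```text
validation failed for argument at $.ro...
```

```bash
python3 - <<'E'
from h import *
s=read_state(); print(s['position'])
p,d,c=snap("wrist","w1"); np.savez("w1.npz",p=p,d=d,c=c)
print(c, d[::64,::64])
E
```

```text
[0.6244 0.0002 0.2467]
{'fx': 276.6325815481573, 'fy': 276.6325815481573, 'cx': 255.12418810104748, 'cy': 194.21662482524988, 'xyz': array([0.624 , 0.0704, 0.3832]), 'orientation': array([[ 1.    , -0.0003,  0.0026],
       [-0.0004,  0.9658,  0.2591],
       [-0.0026, -0.2591,  0.9658]])} [[0.3342 0.3342 0.2886 0.2876 0.2736 0.2874 0.3333 0.3342]
 [0.3547 0.3548 0.3538 0.304  0.3025 0.3511 0.3529 0.3531]
 [0.3659 0.3744 0.374  0.3736 0.3737 0.3726 0.3732 0.3719]
 [0.397  0.3968 0.3957 0.396  0.3967 0.3963 0.3973 0.3962]
 [0.0751 0.0755 0.0836 0.0834 0.0832 0.0831 0.0828 0.0756]
 [0.0636 0.0646 0.0649 0.0657 0.0652 0.0655 0.066  0.0648]]
```

View pics/w1.png

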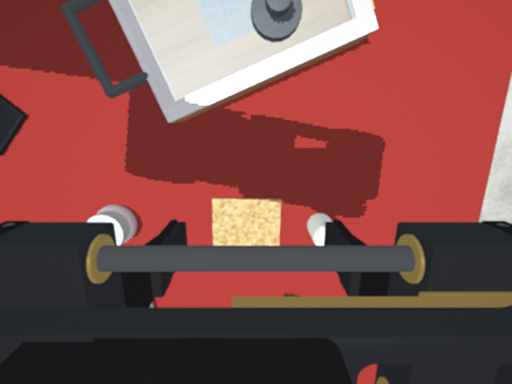

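The wrist view is of the start pose (the move was refused): mat at (246,222), weight knob (280,5), lid corner (172,120), and the case turned about 24°. I'll resend the rows with every key.

Call:
apply_moves --rows '[{"x": 60, "y": -10, "z": -30, "rx": 0, "ry": 0, "rz": 0, "claw": 0}, {"x": 90, "y": -20, "z": -60, "rx": 0, "ry": 0, "rz": 0, "claw": 0}, {"x": 90, "y": -30, "z": -100, "rx": 0, "ry": 0, "rz": 0, "claw": 0}, {"x": 90, "y": -30, "z": -100, "rx": 0, "ry": 0, "rz": 0, "claw": 0}, {"x": 90, "y": -30, "z": -100, "rx": 0, "ry": 0, "rz": 0, "claw": 0}]'

```text
time_s: 0.78
position: [0.5945, 0.0899, 0.3468]
tcp_rot: [[0.0, 1.0, -0.001], [1.0, -0.0, -0.0], [-0.0, -0.001, -1.0]]
force: [0.3, -0.3, -1.5]
opening: 0.999
grasp_force: 0.0
```

```bash
python3 - <<'E'
from h import *
print(read_state()['time_s'])
p,d,c=snap("wrist","w2"); np.savez("w2.npz",p=p,d=d,c=c)
X=cloud(d,c)
np.save("X2.npy",X)
m=(X[...,2]>0.045)&(X[...,2]<0.062)&(d>0.15)
print(m.sum()); ys,xs=np.where(m); P=X[m]
r=cv2.minAreaRect((P[:,:2]*1000).astype(np.float32)); print(r)
k=(X[...,2]>0.09)&(X[...,2]<0.115)&(d>.15)&(X[...,1]>.12); print(k.sum(),X[k].min(0),X[k].max(0),X[k].mean(0))
E
```

```text
0.775
24849
((577.4818115234375, 201.96237182617188), (307.07928466796875, 206.2836456298828), 22.7170467376709)
268 [0.6329 0.1652 0.0902] [0.6555 0.188  0.1024] [0.644  0.1763 0.0999]
```

View pics/w2.png

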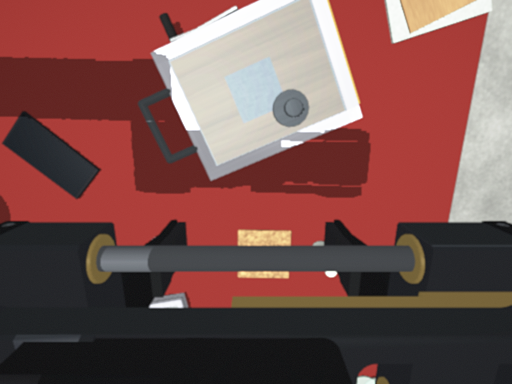

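The case is at roughly yaw 22.7° with the pad visible at (253,90) and the weight at (290,106), knob measured at (0.644,0.176). Moving to grip the knob.

Call:
apply_moves --rows '[{"x": 50, "y": 30, "z": 0, "rx": 0, "ry": 0, "rz": 0, "claw": 0}, {"x": 87, "y": 50, "z": 40, "rx": 0, "ry": 0, "rz": 0, "claw": 0}, {"x": 87, "y": 50, "z": 100, "rx": 0, "ry": 0, "rz": 0, "claw": 0}, {"x": 87, "y": 50, "z": 160, "rx": 0, "ry": 0, "rz": 0, "claw": 0}, {"x": 87, "y": 50, "z": 205, "rx": 0, "ry": 0, "rz": 0, "claw": 0}, {"x": 87, "y": 50, "z": 230, "rx": 0, "ry": 0, "rz": 0, "claw": 0}, {"x": 87, "y": 50, "z": 245, "rx": 0, "ry": 0, "rz": 0, "claw": 0}, {"x": 87, "y": 50, "z": 245, "rx": 0, "ry": 0, "rz": 0, "claw": 100}, {"x": 87, "y": 50, "z": 245, "rx": 0, "ry": 0, "rz": 0, "claw": 200}, {"x": 87, "y": 50, "z": 245, "rx": 0, "ry": 0, "rz": 0, "claw": 255}]'

```text
time_s: 2.08
position: [0.6459, 0.1771, 0.1041]
tcp_rot: [[-0.0, 1.0, 0.003], [1.0, 0.0, 0.0], [0.0, 0.003, -1.0]]
force: [-0.4, -0.5, 0.1]
opening: 0.747
grasp_force: 0.0
```

```bash
python3 - <<'E'
from h import *
z=np.load("w2.npz",allow_pickle=True); c=z['c'].item(); p=z['p'].astype(int)
hsv=cv2.cvtColor(z['p'],cv2.COLOR_RGB2HSV)
print("pad px",p[85,245],p[100,235],"mat",p[250,250],hsv[85,245])
def blob(m,zz,c):
    m=cv2.morphologyEx(m.astype(np.uint8),cv2.MORPH_OPEN,np.ones((3,3)))
    k,l,s,ce=cv2.connectedComponentsWithStats(m); i=1+np.argmax(s[1:,4])
    ys,xs=np.where(l==i); P=onplane(c,np.stack([xs,ys],1),zz)[:,:2]*1000
    return s[i],cv2.minAreaRect(P.astype(np.float32))
m=(p[...,2]>p[...,0]+8)&(p[...,0]>120); m[:40]=0; m[140:]=0; m[:,:215]=0;m[:,290:]=0
print(blob(m,.006,c))
for n in("scene","side"):
    q=np.load(n+"0.npz"); P=q['p'].astype(int); cc=camera_params(n)
    m=(P[...,0]>170)&(P[...,1]>120)&(P[...,0]-P[...,2]>50)
    w=np.zeros(m.shape,bool); u,v=((238,205) if n=="scene" else (285,210)); w[v-25:v+25,u-30:u+30]=1
    print(n,blob(m&w,.004,cc))
E
```

```text
pad px [199 218 224] [202 218 224] mat [67 70 73] [ 97  28 224]
(array([ 225,   58,   57,   64, 2291], dtype=int32), ((594.148193359375, 206.5035400390625), (77.83844757080078, 77.345947265625), 22.76976776123047))
scene (array([215, 191,  44,  28, 714], dtype=int32), ((610.8739013671875, -86.42045593261719), (104.14502716064453, 104.67916870117188), 88.93270111083984))
side (array([261, 194,  48,  35, 934], dtype=int32), ((610.059814453125, -88.35184478759766), (99.89778900146484, 100.36137390136719), 88.64509582519531))
```

Call:
apply_moves --rows '[{"x": 0, "y": 0, "z": 0, "rx": 0, "ry": 0, "rz": 0, "claw": 255}, {"x": 0, "y": 0, "z": 0, "rx": 0, "ry": 0, "rz": 0, "claw": 255}, {"x": 0, "y": 0, "z": 0, "rx": 0, "ry": 0, "rz": 0, "claw": 255}, {"x": 0, "y": 0, "z": 0, "rx": 0, "ry": 0, "rz": 0, "claw": 255}, {"x": 0, "y": 0, "z": 0, "rx": 0, "ry": 0, "rz": 0, "claw": 255}]'

```text
time_s: 2.7
position: [0.645, 0.177, 0.1026]
tcp_rot: [[-0.0, 1.0, 0.0], [1.0, 0.0, 0.0], [0.0, 0.0, -1.0]]
force: [-0.3, -1.2, 0.9]
opening: 0.265
grasp_force: 30.0
```

Call:
apply_moves --rows '[{"x": 0, "y": 0, "z": -25, "rx": 0, "ry": 0, "rz": 0, "claw": 255}, {"x": 0, "y": 0, "z": -60, "rx": 0, "ry": 0, "rz": 0, "claw": 255}, {"x": -40, "y": -5, "z": -60, "rx": 0, "ry": 0, "rz": 0, "claw": 255}, {"x": -90, "y": -12, "z": -60, "rx": 0, "ry": 0, "rz": 0, "claw": 255}, {"x": -140, "y": -20, "z": -60, "rx": 0, "ry": 0, "rz": 0, "claw": 255}, {"x": -190, "y": -27, "z": -60, "rx": 0, "ry": 0, "rz": 0, "claw": 255}, {"x": -240, "y": -35, "z": -50, "rx": 0, "ry": 0, "rz": 0, "claw": 255}, {"x": -264, "y": -35, "z": -20, "rx": 0, "ry": 0, "rz": 0, "claw": 255}, {"x": -264, "y": -35, "z": 15, "rx": 0, "ry": 0, "rz": 0, "claw": 255}, {"x": -264, "y": -35, "z": 38, "rx": 0, "ry": 0, "rz": 0, "claw": 255}]'

```text
time_s: 3.95
position: [0.6083, -0.0873, 0.062]
tcp_rot: [[0.001, 1.0, -0.004], [1.0, -0.001, 0.001], [0.001, -0.004, -1.0]]
force: [-0.1, 0.2, -5.2]
opening: 0.266
grasp_force: 30.0
```

Call:
apply_moves --rows '[{"x": 0, "y": 0, "z": 0, "rx": 0, "ry": 0, "rz": 0, "claw": 255}, {"x": 0, "y": 0, "z": 5, "rx": 0, "ry": 0, "rz": 0, "claw": 255}, {"x": 0, "y": 0, "z": 9, "rx": 0, "ry": 0, "rz": 0, "claw": 255}, {"x": 0, "y": 0, "z": 12, "rx": 0, "ry": 0, "rz": 0, "claw": 255}, {"x": 0, "y": 0, "z": 12, "rx": 0, "ry": 0, "rz": 0, "claw": 255}]'

```text
time_s: 4.58
position: [0.61, -0.0869, 0.0527]
tcp_rot: [[-0.0, 1.0, 0.0], [1.0, 0.0, -0.0], [-0.0, 0.0, -1.0]]
force: [0.1, 0.4, -4.1]
opening: 0.263
grasp_force: 30.0
```

Call:
apply_moves --rows '[{"x": 0, "y": 0, "z": 1.5, "rx": 0, "ry": 0, "rz": 0, "claw": 255}, {"x": 0, "y": 0, "z": 2, "rx": 0, "ry": 0, "rz": 0, "claw": 255}, {"x": 0, "y": 0, "z": 2, "rx": 0, "ry": 0, "rz": 0, "claw": 110}, {"x": 0, "y": 0, "z": 2, "rx": 0, "ry": 0, "rz": 0, "claw": 110}, {"x": 0, "y": 0, "z": 2, "rx": 0, "ry": 0, "rz": 0, "claw": 110}, {"x": 0, "y": 0, "z": 2, "rx": 0, "ry": 0, "rz": 0, "claw": 110}, {"x": 0, "y": 0, "z": 2, "rx": 0, "ry": 0, "rz": 0, "claw": 110}, {"x": 0, "y": 0, "z": 0, "rx": 0, "ry": 0, "rz": 0, "claw": 110}, {"x": 0, "y": 0, "z": -30, "rx": 0, "ry": 0, "rz": 0, "claw": 110}, {"x": 0, "y": 0, "z": -80, "rx": 0, "ry": 0, "rz": 0, "claw": 110}]'

```text
time_s: 5.82
position: [0.6086, -0.0866, 0.1316]
tcp_rot: [[0.0, 1.0, -0.005], [1.0, -0.0, 0.001], [0.001, -0.005, -1.0]]
force: [1.1, -0.1, 0.6]
opening: 0.572
grasp_force: 0.0
```

```bash
python3 - <<'E'
from h import *
z=np.load("w2.npz",allow_pickle=True); X=np.load("X2.npy"); p=z['p'].astype(int)
m=(p.max(2)<100)&(X[...,2]>.03)&(X[...,2]<.07); m[:80]=0;m[170:]=0;m[:,:130]=0;m[:,200:]=0
P=X[m]; print(m.sum(),P[:,2].min(),P[:,2].max())
R=np.array([[.9225,-.386],[.386,.9225]]); q=P[:,:2]@R   # case axes
xm=q[:,0].min(); b=q[q[:,0]<xm+.012]; print(xm,q.max(0),b[:,1].min(),b[:,1].max(),b[:,0].mean())
ctr=np.array([xm+.006,(b[:,1].min()+b[:,1].max())/2])@R.T; print("bar",ctr)
print("pred",np.array([.594,.2065])-.166*np.array([.9225,.386]))
E
```

```text
970 0.04747816969729601 0.05757293725969859
0.4571524070375586 [0.5099 0.011 ] -0.09041356679125304 0.010313996911228111 0.4639445308534189
bar [0.4427 0.1418]
pred [0.4409 0.1424]
```

Call:
apply_moves --rows '[{"x": 0, "y": 0, "z": -50, "rx": 0, "ry": 0, "rz": 0, "claw": 130}, {"x": 40, "y": -30, "z": -70, "rx": 0, "ry": 0, "rz": -1, "claw": 130}, {"x": 85, "y": -62, "z": -70, "rx": 0, "ry": 0, "rz": -2, "claw": 130}, {"x": 130, "y": -95, "z": -70, "rx": 0, "ry": 0, "rz": -3, "claw": 130}, {"x": 175, "y": -127, "z": -70, "rx": 0, "ry": 0, "rz": -3.8, "claw": 130}, {"x": 215, "y": -155, "z": -70, "rx": 0, "ry": 0, "rz": -3.8, "claw": 130}, {"x": 229, "y": -166, "z": -50, "rx": 0, "ry": 0, "rz": -3.8, "claw": 130}, {"x": 229, "y": -166, "z": -10, "rx": 0, "ry": 0, "rz": -3.8, "claw": 130}, {"x": 229, "y": -166, "z": -10, "rx": 0, "ry": 0, "rz": -3.8, "claw": 130}]'

```text
time_s: 6.95
position: [0.4419, 0.1421, 0.141]
tcp_rot: [[-0.388, 0.922, -0.006], [0.922, 0.388, -0.0], [0.002, -0.006, -1.0]]
force: [0.1, 0.2, 0.6]
opening: 0.489
grasp_force: 0.0
```

```bash
python3 - <<'E'
from h import *
s=read_state(); print(s['joint_positions'],totool([.4425,.142,.056],s))
p,d,c=snap("scene","s1"); cv2.imwrite("pics/s1c.png",cv2.resize(p[120:320,180:440,::-1],None,fx=2.5,fy=2.5))
E
```

```text
[  3.9983  28.4409 110.3239  -0.0038  41.5729 -18.8391] [-0.5149  0.9408 85.0005]
```

View pics/s1c.png

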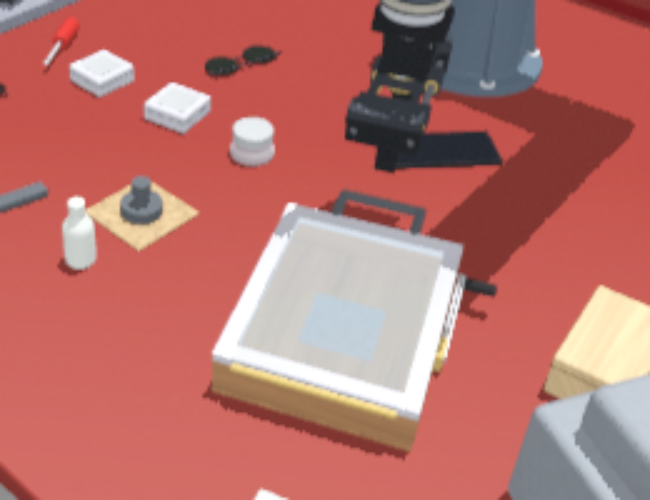

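The weight stands upright on the mat (140,200 in the crop); the gripper is above the bar (380,205). Descending to grip the bar.

Call:
apply_moves --rows '[{"x": 0, "y": 1, "z": 40, "rx": 0, "ry": 0, "rz": 0, "claw": 130}, {"x": 0, "y": 1, "z": 70, "rx": 0, "ry": 0, "rz": 0, "claw": 130}, {"x": 0, "y": 1, "z": 85, "rx": 0, "ry": 0, "rz": 0, "claw": 130}, {"x": 0, "y": 1, "z": 85, "rx": 0, "ry": 0, "rz": 0, "claw": 130}, {"x": 0, "y": 1, "z": 85, "rx": 0, "ry": 0, "rz": 0, "claw": 255}, {"x": 0, "y": 1, "z": 85, "rx": 0, "ry": 0, "rz": 0, "claw": 255}, {"x": 0, "y": 1, "z": 85, "rx": 0, "ry": 0, "rz": 0, "claw": 255}, {"x": 0, "y": 1, "z": 85, "rx": 0, "ry": 0, "rz": 0, "claw": 255}, {"x": 0, "y": 1, "z": 85, "rx": 0, "ry": 0, "rz": 0, "claw": 255}]'

```text
time_s: 8.12
position: [0.4428, 0.1418, 0.0578]
tcp_rot: [[-0.389, 0.921, -0.004], [0.921, 0.389, -0.001], [0.001, -0.004, -1.0]]
force: [-2.8, -3.3, 6.1]
opening: 0.124
grasp_force: 30.0
```

Call:
apply_moves --rows '[{"x": 0, "y": 1.5, "z": -25, "rx": 0, "ry": 0, "rz": 0, "claw": 255}, {"x": 0, "y": 9, "z": -68, "rx": 0, "ry": 0, "rz": 0, "claw": 255}, {"x": 0, "y": 23, "z": -110, "rx": 0, "ry": 0, "rz": 0, "claw": 255}, {"x": 0, "y": 44, "z": -150, "rx": 0, "ry": 0, "rz": 0, "claw": 255}, {"x": 0, "y": 70, "z": -186, "rx": 0, "ry": 0, "rz": 0, "claw": 255}, {"x": 0, "y": 100, "z": -217, "rx": 0, "ry": 0, "rz": 0, "claw": 255}, {"x": 0, "y": 136, "z": -244, "rx": 0, "ry": 0, "rz": 0, "claw": 255}, {"x": 0, "y": 167, "z": -261, "rx": 0, "ry": 0, "rz": 0, "claw": 255}, {"x": 0, "y": 203, "z": -276, "rx": 0, "ry": 0, "rz": 0, "claw": 255}, {"x": 0, "y": 203, "z": -276, "rx": 0, "ry": 0, "rz": 0, "claw": 255}]'

```text
time_s: 9.38
position: [0.6343, 0.2221, 0.3376]
tcp_rot: [[-0.388, 0.922, 0.006], [0.922, 0.388, 0.001], [-0.001, 0.006, -1.0]]
force: [-3.5, -1.6, 12.3]
opening: 0.126
grasp_force: 30.0
```

Call:
apply_moves --rows '[{"x": 0, "y": 15, "z": -5, "rx": 0, "ry": 0, "rz": 0, "claw": 255}, {"x": 0, "y": 28, "z": -8, "rx": 0, "ry": 0, "rz": 0, "claw": 255}, {"x": 0, "y": 40, "z": -10, "rx": 0, "ry": 0, "rz": 0, "claw": 255}, {"x": 0, "y": 48, "z": -12, "rx": 0, "ry": 0, "rz": 0, "claw": 255}, {"x": 0, "y": 48, "z": -12, "rx": 0, "ry": 0, "rz": 0, "claw": 255}]'

```text
time_s: 10.0
position: [0.6771, 0.2401, 0.3466]
tcp_rot: [[-0.388, 0.922, 0.002], [0.922, 0.388, 0.001], [-0.0, 0.003, -1.0]]
force: [0.0, 0.1, 4.5]
opening: 0.13
grasp_force: 30.0
```

```bash
python3 - <<'E'
from h import *
s=read_state(); print(s['joint_positions'])
p,d,c=snap("scene"); P,D,C=snap("side")
cv2.imwrite("pics/s2.png",np.hstack([cv2.resize(p[100:320,240:440,::-1],None,fx=2,fy=2),cv2.resize(P[30:250,60:260,::-1],None,fx=2,fy=2)]))
np.savez("s2.npz",p=p,d=d,P=P,D=D)
E
```

```text
[ 10.63    33.5389  59.8851   0.0189  86.4287 -12.1827]
```

View pics/s2.png

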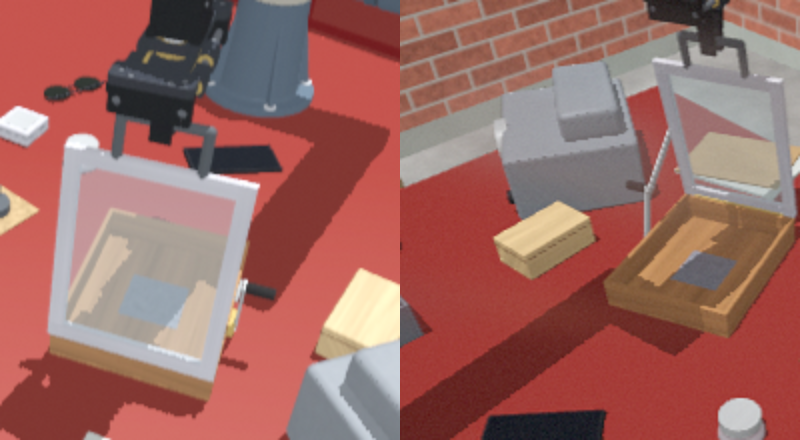

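The lid is held at about 1.4 rad; the knob's outer end is at crop (275,293) in scene and (628,186) in side.

```bash
python3 - <<'E'
from h import *
cs,cd=camera_params("scene"),camera_params("side"); z=np.load("s2.npz")
Q,e=tri(cs,(377,246.3),cd,(174.5,123)); print("outer end",Q,e)
R=np.array([[.9225,-.386],[.386,.9225]])
for o in ((.599,.2085),): print("case frame",(Q[:2]-o)@R,Q[2])
# dark pixels in knob window via depth
for n,p,d,c,(u,v) in (("scene",z['p'],z['d'],cs,(371,245)),("side",z['P'],z['D'],cd,(176,123))):
    X=cloud(d,c); w=np.zeros(d.shape,bool); w[v-9:v+9,u-11:u+11]=1
    m=w&(p.max(2)<70)&(X[...,2]>.07); P=X[m]; q=(P[:,:2]-o)@R
    print(n,m.sum(),q.min(0),q.max(0),np.median(q,0),np.median(P[:,2]))
# pad
for n,p,c in (("scene",z['p'],cs),("side",z['P'],cd)):
    p=p.astype(int); m=(p[...,2]>p[...,0]+4)&(p.max(2)<215)
    u,v=proj(c,[.594,.2065,.006])[0].astype(int); w=np.zeros(m.shape,bool); w[v-22:v+22,u-26:u+26]=1
    m=cv2.morphologyEx((m&w).astype(np.uint8),cv2.MORPH_OPEN,np.ones((3,3)))
    k,l,s,ce=cv2.connectedComponentsWithStats(m); i=1+np.argmax(s[1:,4]); ys,xs=np.where(l==i)
    print(n,(u,v),s[i],cv2.minAreaRect((onplane(c,np.stack([xs,ys],1),.006)[:,:2]*1000).astype(np.float32)))
E
```

```text
outer end [0.574  0.3518 0.106 ] 0.0050886893278033795
case frame [0.0323 0.1419] 0.10596720481858773
scene 60 [0.0336 0.1124] [0.0427 0.1431] [0.039  0.1278] 0.11052588423981635Traceback (most recent call last):
  File "<stdin>", line 10, in <module>
    return umr_minimum(a, axis, None, out, keepdims, initial, where)
ValueError: zero-size array to reduction operation minimum which has no identity
```

Call:
apply_moves --rows '[{"x": 0, "y": 0, "z": 0, "rx": 0, "ry": 0, "rz": 0, "claw": 120}, {"x": 0, "y": 0, "z": 0, "rx": 0, "ry": 0, "rz": 0, "claw": 120}, {"x": 0, "y": 0, "z": 0, "rx": 0, "ry": 0, "rz": 0, "claw": 120}, {"x": 0, "y": 0, "z": 0, "rx": 0, "ry": 0, "rz": 0, "claw": 120}, {"x": 0, "y": 0, "z": -25, "rx": 0, "ry": 0, "rz": 0, "claw": 120}, {"x": 0, "y": 0, "z": -60, "rx": 0, "ry": 0, "rz": 0, "claw": 120}, {"x": 45, "y": -30, "z": -60, "rx": 0, "ry": 0, "rz": 0, "claw": 255}, {"x": 90, "y": -60, "z": -60, "rx": 0, "ry": 0, "rz": 0, "claw": 255}, {"x": 130, "y": -90, "z": -60, "rx": 0, "ry": 0, "rz": 0, "claw": 255}, {"x": 160, "y": -105, "z": -60, "rx": 0, "ry": 0, "rz": 0, "claw": 255}]'

```text
time_s: 11.35
position: [0.5152, 0.3474, 0.4059]
tcp_rot: [[-0.389, 0.921, -0.0], [0.921, 0.389, 0.0], [0.0, -0.0, -1.0]]
force: [0.8, 0.7, 0.6]
opening: 0.162
grasp_force: 0.0
```

Call:
apply_moves --rows '[{"x": 0, "y": 0, "z": 0, "rx": 0, "ry": 0, "rz": -1.7, "claw": 255}, {"x": 0, "y": 0, "z": 0, "rx": 0, "ry": 0, "rz": -3.4, "claw": 255}, {"x": 0, "y": 0, "z": 0, "rx": 0, "ry": 0, "rz": -5.1, "claw": 255}, {"x": 0, "y": 0, "z": 0, "rx": 0, "ry": 0, "rz": -6.8, "claw": 255}, {"x": 0, "y": 0, "z": 0, "rx": 0, "ry": 0, "rz": -8.5, "claw": 255}, {"x": 0, "y": 0, "z": 0, "rx": 0, "ry": 0, "rz": -10.2, "claw": 255}, {"x": 0, "y": 0, "z": 0, "rx": 0, "ry": 0, "rz": -11.9, "claw": 255}, {"x": 0, "y": 0, "z": 0, "rx": 0, "ry": 0, "rz": -13.6, "claw": 255}, {"x": 0, "y": 0, "z": 0, "rx": 0, "ry": 0, "rz": -15, "claw": 255}, {"x": 0, "y": 0, "z": 0, "rx": 0, "ry": 0, "rz": -15, "claw": 255}]'

```text
time_s: 12.6
position: [0.5174, 0.3465, 0.4055]
tcp_rot: [[-0.923, -0.386, -0.0], [-0.386, 0.923, -0.0], [0.0, 0.0, -1.0]]
force: [-0.7, -0.1, 0.1]
opening: 0.005
grasp_force: 0.0
```

Call:
apply_moves --rows '[{"x": 0, "y": 0, "z": 0, "rx": 1.5, "ry": 0, "rz": 0, "claw": 255}, {"x": 0, "y": 0, "z": 0, "rx": 3, "ry": 0, "rz": 0, "claw": 255}, {"x": 0, "y": 0, "z": 0, "rx": 4, "ry": 0, "rz": 0, "claw": 255}, {"x": 0, "y": 0, "z": 0, "rx": 4, "ry": 0, "rz": 0, "claw": 255}]'

```text
time_s: 13.1
position: [0.5165, 0.3479, 0.4044]
tcp_rot: [[-0.921, -0.355, 0.157], [-0.388, 0.842, -0.375], [0.001, -0.406, -0.914]]
force: [-0.6, 0.4, 0.4]
opening: 0.004
grasp_force: 0.0
```

```bash
cat >> h.py <<'E'
O=np.array([.599,.2085]); EX=np.array([.9225,.386]); EY=np.array([-.386,.9225])
def case(x,y,z): return np.r_[O+(x*EX+y*EY)/1000,z/1000]
E
python3 - <<'E'
from h import *
s=read_state(); print(s['position'],s['tcp_rot'],s['joint_positions'],s['time_s'])
p,d,c=snap("scene"); X=cloud(d,c); R=np.c_[EX,EY]
u,v=371,245; w=np.zeros(d.shape,bool); w[v-14:v+14,u-16:u+16]=1
m=w&(p.max(2)<70)&(X[...,2]>.07); q=(X[m][:,:2]-O)@R; print(m.sum(),q.min(0),q.max(0),np.median(q,0),np.median(X[m][:,2]))
zt=s['tcp_rot'][:,2]
for F in ((0,132,140),(0,132,106),(18,132,106),(40,132,96),(56,132,84),(60,132,80)):
    print(F,totool(case(*F)-.015*zt,s))
E
```

```text
[0.5165 0.3479 0.4044] [[-0.9215 -0.3554  0.1565]
 [-0.3884  0.8419 -0.3746]
 [ 0.0013 -0.406  -0.9139]] [ 34.024   26.4516  67.3685 -23.4605  91.076  -78.2757] 13.1
72 [0.0329 0.1119] [0.0424 0.1437] [0.0388 0.1283] 0.11208111021453804
(0, 132, 140) [-22.5686  81.2536 238.1756]
(0, 132, 106) [-22.6139  95.0566 269.2476]
(18, 132, 106) [-40.6139  95.0044 269.2446]
(40, 132, 96) [-62.6271  99.0003 278.3796]
(56, 132, 84) [-78.6431 103.8256 289.3435]
(60, 132, 80) [-82.6484 105.4378 292.9984]
```

Call:
apply_moves --rows '[{"x": 0, "y": 30, "z": 50, "rx": 0, "ry": 0, "rz": 0, "claw": 255}, {"x": 0, "y": 60, "z": 100, "rx": 0, "ry": 0, "rz": 0, "claw": 255}, {"x": 0, "y": 90, "z": 150, "rx": 0, "ry": 0, "rz": 0, "claw": 255}, {"x": -5, "y": 95, "z": 205, "rx": 0, "ry": 0, "rz": 0, "claw": 255}, {"x": -5, "y": 95, "z": 245, "rx": 0, "ry": 0, "rz": 0, "claw": 255}, {"x": -5, "y": 95, "z": 269, "rx": 0, "ry": 0, "rz": 0, "claw": 255}, {"x": -20, "y": 95, "z": 269, "rx": 0, "ry": 0, "rz": 0, "claw": 255}, {"x": -30, "y": 95, "z": 269, "rx": 0, "ry": 0, "rz": 0, "claw": 255}, {"x": -30, "y": 95, "z": 269, "rx": 0, "ry": 0, "rz": 0, "claw": 255}]'

```text
time_s: 14.28
position: [0.5554, 0.3373, 0.122]
tcp_rot: [[-0.923, -0.351, 0.159], [-0.386, 0.844, -0.374], [-0.003, -0.406, -0.914]]
force: [-0.9, -0.2, 0.3]
opening: 0.004
grasp_force: 0.0
```

Call:
apply_moves --rows '[{"x": -8, "y": 0, "z": 0, "rx": 0, "ry": 0, "rz": 0, "claw": 255}, {"x": -15, "y": 1, "z": 2, "rx": 0, "ry": 0, "rz": 0, "claw": 255}, {"x": -22, "y": 2, "z": 5, "rx": 0, "ry": 0, "rz": 0, "claw": 255}, {"x": -29, "y": 3, "z": 7, "rx": 0, "ry": 0, "rz": 0, "claw": 255}, {"x": -36, "y": 5, "z": 11, "rx": 0, "ry": 0, "rz": 0, "claw": 255}, {"x": -42, "y": 7, "z": 15, "rx": 0, "ry": 0, "rz": 0, "claw": 255}, {"x": -42, "y": 7, "z": 15, "rx": 0, "ry": 0, "rz": 0, "claw": 255}]'

```text
time_s: 15.15
position: [0.5932, 0.354, 0.1041]
tcp_rot: [[-0.922, -0.354, 0.158], [-0.388, 0.842, -0.375], [-0.001, -0.407, -0.914]]
force: [-0.1, -0.0, 0.5]
opening: 0.008
grasp_force: 0.0
```

```bash
python3 - <<'E'
from h import *
p,d,c=snap("scene"); P,D,C=snap("side")
cv2.imwrite("pics/s3.png",np.hstack([cv2.resize(p[120:320,250:420,::-1],None,fx=2.3,fy=2.3),cv2.resize(P[30:230,100:270,::-1],None,fx=2.3,fy=2.3)]))
E
```

```text
(no output)
```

View pics/s3.png

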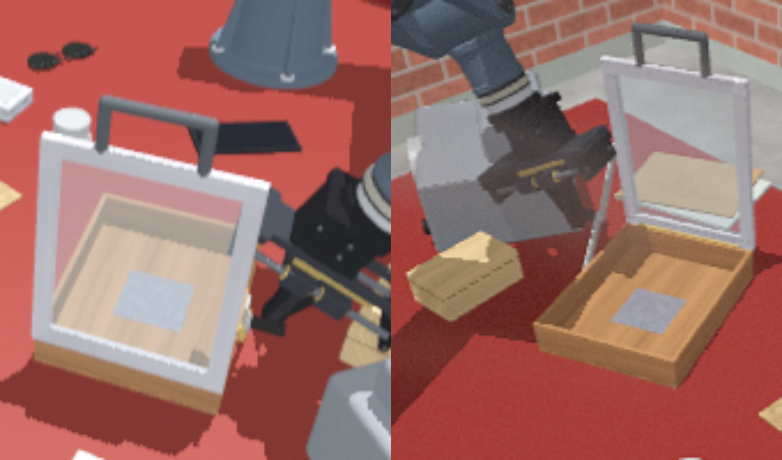

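Both views show the fingertip at the elbow (scene crop 268,322) and the lid near vertical. Pushing on until the force rises at the stop.

Call:
apply_moves --rows '[{"x": -4, "y": 1, "z": 3, "rx": 0, "ry": 0, "rz": 0, "claw": 255}, {"x": -7, "y": 2, "z": 5, "rx": 0, "ry": 0, "rz": 0, "claw": 255}, {"x": -10, "y": 3, "z": 8, "rx": 0, "ry": 0, "rz": 0, "claw": 255}, {"x": -10, "y": 3, "z": 8, "rx": 0, "ry": 0, "rz": 0, "claw": 255}]'

```text
time_s: 15.75
position: [0.5977, 0.3553, 0.0956]
tcp_rot: [[-0.923, -0.355, 0.148], [-0.384, 0.841, -0.381], [0.011, -0.408, -0.913]]
force: [-8.7, -2.5, 5.9]
opening: 0.004
grasp_force: 4.8
```

Call:
apply_moves --rows '[{"x": -3, "y": 1, "z": 2, "rx": 0, "ry": 0, "rz": 0, "claw": 255}, {"x": -5, "y": 2, "z": 4, "rx": 0, "ry": 0, "rz": 0, "claw": 255}, {"x": -5, "y": 2, "z": 4, "rx": 0, "ry": 0, "rz": 0, "claw": 255}]'

```text
time_s: 16.12
position: [0.5982, 0.3556, 0.0949]
tcp_rot: [[-0.924, -0.355, 0.14], [-0.382, 0.839, -0.387], [0.02, -0.411, -0.911]]
force: [-23.4, -9.6, 26.1]
opening: 0.004
grasp_force: 9.0
```

Call:
apply_moves --rows '[{"x": 8, "y": 0, "z": -4, "rx": 0, "ry": 0, "rz": 0, "claw": 255}, {"x": 30, "y": 0, "z": -5, "rx": 0, "ry": 0, "rz": 0, "claw": 255}, {"x": 70, "y": 0, "z": -20, "rx": 0, "ry": 0, "rz": 0, "claw": 255}, {"x": 90, "y": 0, "z": -70, "rx": 0, "ry": 0, "rz": 0, "claw": 255}, {"x": 90, "y": 0, "z": -130, "rx": 0, "ry": 0, "rz": 0, "claw": 255}, {"x": 90, "y": 0, "z": -180, "rx": 0, "ry": 0, "rz": 0, "claw": 255}, {"x": 90, "y": 0, "z": -180, "rx": 0, "ry": 0, "rz": 0, "claw": 255}]'

```text
time_s: 17.0
position: [0.4971, 0.3953, 0.2612]
tcp_rot: [[-0.921, -0.352, 0.168], [-0.39, 0.844, -0.368], [-0.012, -0.404, -0.915]]
force: [0.8, 0.3, -1.1]
opening: 0.005
grasp_force: 0.0
```

```bash
python3 - <<'E'
from h import *
s=read_state(); print(s['position'],s['joint_positions'])
p,d,c=snap("scene"); P,D,C=snap("side"); np.savez("s4.npz",p=p,d=d,P=P,D=D)
cv2.imwrite("pics/s4.png",np.hstack([cv2.resize(p[120:320,250:420,::-1],None,fx=2.3,fy=2.3),cv2.resize(P[30:230,100:270,::-1],None,fx=2.3,fy=2.3)]))
R=np.c_[EX,EY]
X=cloud(d,c); q=(X[...,:2]-O)@R
m=(p.max(2)<75)&(q[...,1]>.105)&(q[...,1]<.15)&(q[...,0]>0)&(q[...,0]<.12)&(X[...,2]>.05)&(X[...,2]<.14)
print("knob",m.sum(),q[m].min(0),q[m].max(0),np.median(q[m],0),np.median(X[m][:,2]))
# lid bar height: dark, high
m=(p.max(2)<110)&(abs(q[...,1])<.05)&(q[...,0]>.03)&(q[...,0]<.2)&(X[...,2]>.325); print("bar",m.sum(),np.median(q[m],0),np.median(X[m][:,2]))
# tins in side
X=cloud(D,C); m=((X[...,2]>0.02)&(X[...,2]<0.034)&(X[...,0]>.3)&(X[...,0]<.6)&(X[...,1]>-.45)&(X[...,1]<-.12)).astype(np.uint8)
k,l,st,ce=cv2.connectedComponentsWithStats(m)
for i in range(1,k):
    if st[i,4]>200: print(ce[i],st[i,4],cv2.minAreaRect((X[l==i][:,:2]*1000).astype(np.float32)))
E
```

```text
[0.4971 0.3953 0.2612] [ 38.4041  34.5049  75.4662 -23.7204  77.2145 -67.6244]
knob 60 [0.0713 0.1128] [0.0807 0.143 ] [0.0769 0.128 ] 0.08953585369506517
bar 169 [0.1211 0.0028] 0.33962281721577
[270.1917 272.5372] 767 ((423.87841796875, -210.8015594482422), (68.55498504638672, 68.62144470214844), 10.529077529907227)
[323.2243 308.8226] 981 ((436.6888427734375, -353.9364013671875), (67.54782104492188, 69.45697021484375), 89.91622161865234)
```

View pics/s4.png

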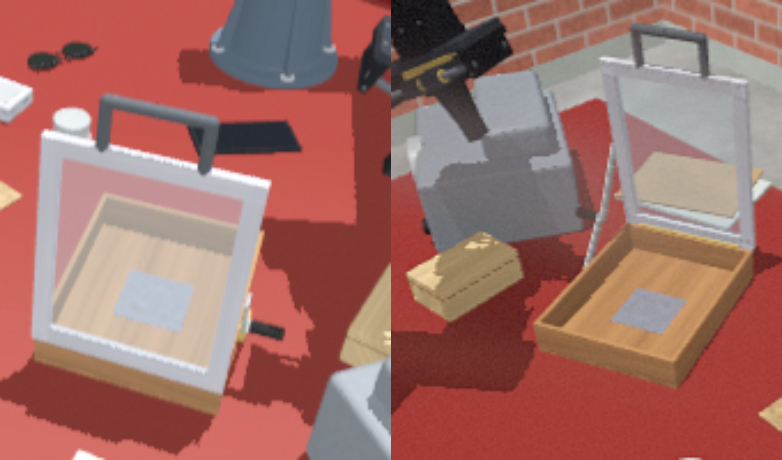

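The knob now sits at about case (74,84) and the lid is vertical: locked and free-standing. Going to the tins.

Call:
apply_moves --rows '[{"x": 0, "y": 0, "z": -20, "rx": -1.5, "ry": 0, "rz": 0, "claw": 0}, {"x": 0, "y": 0, "z": -20, "rx": -3, "ry": 0, "rz": 0, "claw": 0}, {"x": 0, "y": 0, "z": -20, "rx": -4, "ry": 0, "rz": 0, "claw": 0}, {"x": 0, "y": 0, "z": -20, "rx": -4, "ry": 0, "rz": 0, "claw": 0}]'

```text
time_s: 17.6
position: [0.4925, 0.3968, 0.2725]
tcp_rot: [[-0.923, -0.384, -0.003], [-0.384, 0.923, -0.003], [0.004, -0.002, -1.0]]
force: [-0.3, 0.2, -0.7]
opening: 0.379
grasp_force: 0.0
```

```bash
python3 - <<'E'
from h import *
s=read_state(); print(s['position'],s['tcp_rot'],s['joint_positions'])
for T in ([.46,.2,.28],[.46,.0,.28],[.425,-.30,.28]): print(totool(T,s))
z=np.load("s4.npz"); C=camera_params("side"); X=cloud(z['D'],C)
m=(z['P'].max(2)<70); m[:290]=0; m[:,:150]=0; P=X[m&(X[...,2]<.03)&(X[...,0]>.2)]; 
g=P[(P[:,0]<.45)&(P[:,1]>-.36)]; print("dark near",len(g),g.min(0),g.max(0))
E
```

```text
[0.4925 0.3968 0.2725] [[-0.9235 -0.3836 -0.0027]
 [-0.3836  0.9235 -0.0028]
 [ 0.0035 -0.0015 -1.    ]] [ 28.7785  29.4478  79.1904  -0.0687  71.5717 -83.7577]
[ 105.58   -169.2837   -6.8969]
[ 182.3026 -353.9817   -6.345 ]
[ 329.7085 -617.6019   -5.4239]
dark near 959 [ 0.2001 -0.2765 -0.0026] [ 0.3268 -0.2088  0.0129]
```

Call:
apply_moves --rows '[{"x": 20, "y": -35, "z": -30, "rx": 0, "ry": 0, "rz": 1.7, "claw": 0}, {"x": 40, "y": -72, "z": -30, "rx": 0, "ry": 0, "rz": 3.4, "claw": 0}, {"x": 58, "y": -110, "z": -30, "rx": 0, "ry": 0, "rz": 5.1, "claw": 0}, {"x": 76, "y": -148, "z": -30, "rx": 0, "ry": 0, "rz": 6.8, "claw": 0}, {"x": 94, "y": -184, "z": -30, "rx": 0, "ry": 0, "rz": 8.5, "claw": 0}, {"x": 112, "y": -220, "z": -30, "rx": 0, "ry": 0, "rz": 10.2, "claw": 0}, {"x": 130, "y": -256, "z": -30, "rx": 0, "ry": 0, "rz": 11.9, "claw": 0}, {"x": 148, "y": -290, "z": -30, "rx": 0, "ry": 0, "rz": 13.6, "claw": 0}, {"x": 166, "y": -322, "z": -30, "rx": 0, "ry": 0, "rz": 15.3, "claw": 0}, {"x": 182, "y": -354, "z": -30, "rx": 0, "ry": 0, "rz": 17, "claw": 0}]'

```text
time_s: 18.85
position: [0.4606, 0.0017, 0.3032]
tcp_rot: [[-0.182, 0.983, -0.003], [0.983, 0.182, -0.001], [-0.001, -0.003, -1.0]]
force: [0.3, -0.5, 0.3]
opening: 0.998
grasp_force: 0.0
```

```bash
python3 - <<'E'
from h import *
s=read_state(); print(s['position'],s['tcp_rot'],s['joint_positions'])
print(totool([.425,-.30,.28],s))
E
```

```text
[0.4606 0.0017 0.3032] [[-0.1822  0.9833 -0.0031]
 [ 0.9833  0.1822 -0.0011]
 [-0.0005 -0.0032 -1.    ]] [-13.6682  13.3474 100.4881  -0.1116  66.3199 -24.1223]
[-290.1532  -89.9184   23.6364]
```

Call:
apply_moves --rows '[{"x": -55, "y": -18, "z": 5, "rx": 0, "ry": 0, "rz": 0, "claw": 0}, {"x": -110, "y": -36, "z": 10, "rx": 0, "ry": 0, "rz": 0, "claw": 0}, {"x": -165, "y": -54, "z": 15, "rx": 0, "ry": 0, "rz": 0, "claw": 0}, {"x": -220, "y": -72, "z": 20, "rx": 0, "ry": 0, "rz": 0, "claw": 0}, {"x": -270, "y": -85, "z": 23, "rx": 0, "ry": 0, "rz": 0, "claw": 0}, {"x": -290, "y": -90, "z": 23, "rx": 0, "ry": 0, "rz": 0, "claw": 0}, {"x": -290, "y": -90, "z": 23, "rx": 0, "ry": 0, "rz": 0, "claw": 0}]'

```text
time_s: 19.73
position: [0.4272, -0.2993, 0.2804]
tcp_rot: [[-0.186, 0.983, -0.002], [0.983, 0.186, 0.001], [0.002, -0.001, -1.0]]
force: [-0.0, 0.4, -0.5]
opening: 0.997
grasp_force: 0.0
```

```bash
cat >> h.py <<'E'
def tops(zc,box,name="wrist",tol=.007,save=None):
    p,d,c=snap(name,save); X=cloud(d,c); x0,x1,y0,y1=box
    m=((d>.12)&(abs(X[...,2]-zc)<tol)&(X[...,0]>x0)&(X[...,0]<x1)&(X[...,1]>y0)&(X[...,1]<y1)).astype(np.uint8)
    k,l,st,ce=cv2.connectedComponentsWithStats(m); r=[]
    for i in range(1,k):
        if st[i,4]>150:
            P=X[l==i]; r.append((ce[i],st[i,4],cv2.minAreaRect((P[:,:2]*1000).astype(np.float32)),np.median(P[:,2])))
    return r,p,d,c
E
python3 - <<'E'
from h import *
s=read_state(); print(s['position'])
for r in tops(.026,(.33,.56,-.45,-.11),save="w3")[0]: print(r)
print(totool([.424,-.211,.032],s))
E
```

```text
[ 0.4272 -0.2993  0.2804]
(array([225.337 ,  98.8264]), np.int32(2650), ((367.861083984375, -211.4462127685547), (67.5541000366211, 66.72297668457031), 10.484684944152832), np.float64(0.025578210256920475))
(array([255.4455, 207.0298]), np.int32(1982), ((436.703857421875, -354.2260437011719), (67.99346160888672, 68.05731201171875), 89.2267074584961), np.float64(0.025582968757051683))
[ 86.9533  13.6604 248.5197]
```

View pics/w3.png

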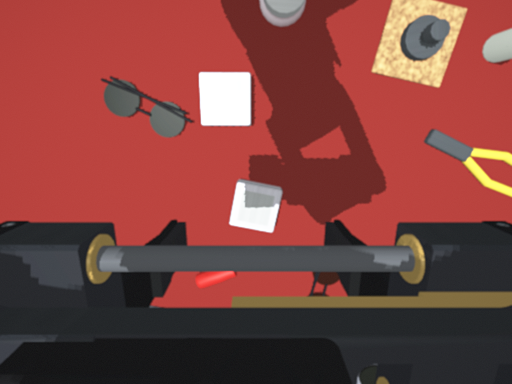

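Tin A has been knocked to (0.368,-0.211) (image 225,99), next to the sunglasses; tin B is at (0.437,-0.354) (image 255,207). Taking B first.

Call:
apply_moves --rows '[{"x": -40, "y": -1, "z": 30, "rx": 0, "ry": 0, "rz": 1, "claw": 0}, {"x": -56, "y": -1, "z": 85, "rx": 0, "ry": 0, "rz": 1.9, "claw": 0}, {"x": -56, "y": -1, "z": 145, "rx": 0, "ry": 0, "rz": 1.9, "claw": 0}, {"x": -56, "y": -1, "z": 195, "rx": 0, "ry": 0, "rz": 1.9, "claw": 0}, {"x": -56, "y": -1, "z": 230, "rx": 0, "ry": 0, "rz": 1.9, "claw": 0}, {"x": -56, "y": -1, "z": 247, "rx": 0, "ry": 0, "rz": 1.9, "claw": 0}, {"x": -56, "y": -1, "z": 248, "rx": 0, "ry": 0, "rz": 1.9, "claw": 0}, {"x": -56, "y": -1, "z": 248, "rx": 0, "ry": 0, "rz": 1.9, "claw": 255}, {"x": -56, "y": -1, "z": 248, "rx": 0, "ry": 0, "rz": 1.9, "claw": 255}, {"x": -56, "y": -1, "z": 248, "rx": 0, "ry": 0, "rz": 1.9, "claw": 255}]'

```text
time_s: 21.02
position: [0.4373, -0.3549, 0.0346]
tcp_rot: [[0.011, 1.0, 0.002], [1.0, -0.011, -0.002], [-0.002, 0.002, -1.0]]
force: [0.2, 1.0, 3.3]
opening: 0.777
grasp_force: 30.0
```

```bash
python3 - <<'E'
from h import *
s=read_state(); print(s['position'],s['tcp_rot'])
for T in ([.437,-.354,.15],[.52,.0,.2],[.594,.2065,.2],[.594,.2065,.038]): print(T,totool(T,s))
E
```

```text
[ 0.4373 -0.3549  0.0346] [[ 0.0106  0.9999  0.0015]
 [ 0.9999 -0.0106 -0.0018]
 [-0.0018  0.0015 -1.    ]]
[0.437, -0.354, 0.15] [   0.7388   -0.1532 -115.3826]
[0.52, 0.0, 0.2] [ 355.5079   79.1783 -165.8837]
[0.594, 0.2065, 0.2] [ 562.7781  150.9923 -166.1375]
[0.594, 0.2065, 0.038] [563.0621 150.7453  -4.138 ]
```

Call:
apply_moves --rows '[{"x": 0, "y": 0, "z": -30, "rx": 0, "ry": 0, "rz": 0, "claw": 255}, {"x": 0, "y": 0, "z": -80, "rx": 0, "ry": 0, "rz": 0, "claw": 255}, {"x": 35, "y": 8, "z": -120, "rx": 0, "ry": 0, "rz": 0, "claw": 255}, {"x": 80, "y": 20, "z": -150, "rx": 0, "ry": 0, "rz": -0.6, "claw": 255}, {"x": 130, "y": 32, "z": -165, "rx": 0, "ry": 0, "rz": -1.2, "claw": 255}, {"x": 180, "y": 43, "z": -165, "rx": 0, "ry": 0, "rz": -1.8, "claw": 255}, {"x": 230, "y": 54, "z": -165, "rx": 0, "ry": 0, "rz": -2.4, "claw": 255}, {"x": 280, "y": 64, "z": -165, "rx": 0, "ry": 0, "rz": -3, "claw": 255}, {"x": 325, "y": 74, "z": -165, "rx": 0, "ry": 0, "rz": -3.5, "claw": 255}, {"x": 355, "y": 80, "z": -165, "rx": 0, "ry": 0, "rz": -3.9, "claw": 255}]'

```text
time_s: 22.28
position: [0.5204, 0.0018, 0.1987]
tcp_rot: [[-0.39, 0.921, 0.0], [0.921, 0.39, 0.0], [0.0, 0.0, -1.0]]
force: [0.3, -0.2, -0.8]
opening: 0.777
grasp_force: 30.0
```

```bash
python3 - <<'E'
from h import *
s=read_state(); print(s['position'],s['tcp_rot'])
p,d,c=snap("wrist","w4"); 
hsv=cv2.cvtColor(p,cv2.COLOR_RGB2HSV); q=p.astype(int)
u,v=proj(c,[.594,.2065,.006])[0].astype(int); print(u,v,p[v,u],p[v,u-45])
m=((q[...,2]>q[...,0]-8)&(q.max(2)<200)&(q.max(2)>90)); w=np.zeros(m.shape,bool); w[max(0,v-60):v+60,u-60:u+60]=1
m=cv2.morphologyEx((m&w).astype(np.uint8),cv2.MORPH_OPEN,np.ones((3,3)))
k,l,st,ce=cv2.connectedComponentsWithStats(m); i=1+np.argmax(st[1:,4]); ys,xs=np.where(l==i)
print(st[i],cv2.minAreaRect((onplane(c,np.stack([xs,ys],1),.006)[:,:2]*1000).astype(np.float32)))
print(np.median(cloud(d,c)[l==i],0))
# same in side/scene
for n in ("side","scene"):
    p,d,c=snap(n); q=p.astype(int); u,v=proj(c,[.594,.2065,.006])[0].astype(int); w=np.zeros(d.shape,bool); w[v-24:v+24,u-30:u+30]=1
    m=cv2.morphologyEx(((q[...,2]>q[...,0])&w).astype(np.uint8),cv2.MORPH_OPEN,np.ones((3,3)))
    k,l,st,ce=cv2.connectedComponentsWithStats(m); i=1+np.argmax(st[1:,4]); ys,xs=np.where(l==i)
    print(n,p[v,u],st[i],cv2.minAreaRect((onplane(c,np.stack([xs,ys],1),.006)[:,:2]*1000).astype(np.float32)))
for T in ([.594,.2065,.15],[.594,.2065,.041]): print(T,totool(T,s))
E
```

```text
[0.5204 0.0018 0.1987] [[-0.3901  0.9208  0.0003]
 [ 0.9208  0.3901  0.0001]
 [ 0.      0.0003 -1.    ]]
394 33 [173 177 191] [236 174 115]
[ 359    0   78   70 4146] ((595.6432495117188, 204.91104125976562), (76.53236389160156, 66.03024291992188), 22.928001403808594)
[0.5965 0.209  0.0058]
side [159 160 172] [198 157  25  17 308] ((594.8614501953125, 205.44711303710938), (69.77775573730469, 76.43904876708984), 23.723360061645508)
scene [188 197 209] [300 238  34  26 601] ((593.47998046875, 207.18115234375), (76.40575408935547, 77.05982971191406), 22.818517684936523)
[0.594, 0.2065, 0.15] [159.7276 147.5882  48.7273]
[0.594, 0.2065, 0.041] [159.7267 147.5539 157.7273]
```

View pics/w4.png

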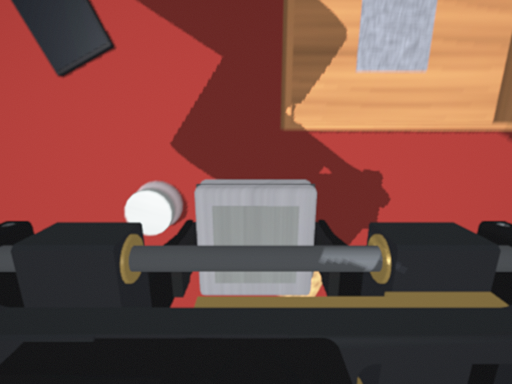

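Tin B is square in the grip (image 255,237); the pad is at (0.594,0.207). Placing it.

Call:
apply_moves --rows '[{"x": 35, "y": 32, "z": 0, "rx": 0, "ry": 0, "rz": 0, "claw": 255}, {"x": 75, "y": 70, "z": 0, "rx": 0, "ry": 0, "rz": 0, "claw": 255}, {"x": 115, "y": 107, "z": 0, "rx": 0, "ry": 0, "rz": 0, "claw": 255}, {"x": 147, "y": 136, "z": 10, "rx": 0, "ry": 0, "rz": 0, "claw": 255}, {"x": 160, "y": 148, "z": 45, "rx": 0, "ry": 0, "rz": 0, "claw": 255}, {"x": 160, "y": 148, "z": 90, "rx": 0, "ry": 0, "rz": 0, "claw": 255}, {"x": 160, "y": 148, "z": 125, "rx": 0, "ry": 0, "rz": 0, "claw": 255}, {"x": 160, "y": 148, "z": 145, "rx": 0, "ry": 0, "rz": 0, "claw": 255}, {"x": 160, "y": 148, "z": 154, "rx": 0, "ry": 0, "rz": 0, "claw": 255}, {"x": 160, "y": 148, "z": 154, "rx": 0, "ry": 0, "rz": 0, "claw": 255}]'

```text
time_s: 23.68
position: [0.5954, 0.2042, 0.0446]
tcp_rot: [[-0.387, 0.922, 0.0], [0.922, 0.387, 0.0], [-0.0, 0.0, -1.0]]
force: [0.1, 1.4, -0.9]
opening: 0.777
grasp_force: 30.0
```

Call:
apply_moves --rows '[{"x": 0, "y": 0, "z": 2, "rx": 0, "ry": 0, "rz": 0, "claw": 255}, {"x": 0, "y": 0, "z": 4, "rx": 0, "ry": 0, "rz": 0, "claw": 255}, {"x": 0, "y": 0, "z": 4, "rx": 0, "ry": 0, "rz": 0, "claw": 255}]'

```text
time_s: 24.05
position: [0.5952, 0.2048, 0.0408]
tcp_rot: [[-0.388, 0.922, 0.001], [0.922, 0.388, 0.0], [-0.0, 0.001, -1.0]]
force: [-0.2, -1.0, -0.9]
opening: 0.777
grasp_force: 30.0
```

Call:
apply_moves --rows '[{"x": 2, "y": 0, "z": 0, "rx": 0, "ry": 0, "rz": 0, "claw": 255}, {"x": 2, "y": 0, "z": 1, "rx": 0, "ry": 0, "rz": 0, "claw": 255}, {"x": 2, "y": 0, "z": 1, "rx": 0, "ry": 0, "rz": 0, "claw": 0}, {"x": 2, "y": 0, "z": 1, "rx": 0, "ry": 0, "rz": 0, "claw": 0}, {"x": 2, "y": 0, "z": 1, "rx": 0, "ry": 0, "rz": 0, "claw": 0}, {"x": 2, "y": 0, "z": -15, "rx": 0, "ry": 0, "rz": 0, "claw": 0}, {"x": 2, "y": 0, "z": -60, "rx": 0, "ry": 0, "rz": 0, "claw": 0}, {"x": 2, "y": 0, "z": -120, "rx": 0, "ry": 0, "rz": 0, "claw": 0}, {"x": -40, "y": -20, "z": -170, "rx": 0, "ry": 0, "rz": 0, "claw": 0}, {"x": -90, "y": -40, "z": -200, "rx": 0, "ry": 0, "rz": 0, "claw": 0}]'

```text
time_s: 25.3
position: [0.5936, 0.1103, 0.2418]
tcp_rot: [[-0.39, 0.921, 0.005], [0.921, 0.39, 0.0], [-0.002, 0.005, -1.0]]
force: [1.0, -0.8, -0.1]
opening: 0.994
grasp_force: 0.0
```

```bash
python3 - <<'E'
from h import *
s=read_state(); print(s['position'],s['tcp_rot'],s['joint_positions'])
for r in tops(.032,(.54,.65,.15,.26))[0]: print(r)
for r in tops(.026,(.33,.45,-.3,-.14),"side")[0]: print(r)
for T in ([.46,.0,.26],[.37,-.26,.26]): print(T,totool(T,s))
E
```

```text
[0.5936 0.1103 0.2418] [[-0.3901  0.9207  0.0051]
 [ 0.9208  0.3902  0.0001]
 [-0.0019  0.0047 -1.    ]] [ -0.0741  28.831   85.8114   0.0069  65.0677 -23.0409]
(array([286.673 , 102.6752]), np.int32(3300), ((594.130615234375, 207.08798217773438), (67.55511474609375, 66.33578491210938), 22.9395694732666), np.float64(0.03151313187322061))
(array([252.86  , 287.8153]), np.int32(850), ((367.9472351074219, -211.21368408203125), (68.13711547851562, 68.367431640625), 9.760546684265137), np.float64(0.026298957687732605))
[0.46, 0.0, 0.26] [ -49.4497 -165.9122  -18.8598]
[0.37, -0.26, 0.26] [-253.7317 -350.218   -19.3421]
```

Call:
apply_moves --rows '[{"x": -20, "y": -33, "z": -10, "rx": 0, "ry": 0, "rz": 1.7, "claw": 0}, {"x": -42, "y": -67, "z": -10, "rx": 0, "ry": 0, "rz": 3.4, "claw": 0}, {"x": -63, "y": -101, "z": -10, "rx": 0, "ry": 0, "rz": 5.1, "claw": 0}, {"x": -84, "y": -135, "z": -10, "rx": 0, "ry": 0, "rz": 6.8, "claw": 0}, {"x": -105, "y": -168, "z": -10, "rx": 0, "ry": 0, "rz": 8.5, "claw": 0}, {"x": -126, "y": -202, "z": -10, "rx": 0, "ry": 0, "rz": 10.2, "claw": 0}, {"x": -147, "y": -236, "z": -10, "rx": 0, "ry": 0, "rz": 11.9, "claw": 0}, {"x": -168, "y": -270, "z": -10, "rx": 0, "ry": 0, "rz": 13.6, "claw": 0}, {"x": -189, "y": -303, "z": -10, "rx": 0, "ry": 0, "rz": 15.3, "claw": 0}, {"x": -208, "y": -333, "z": -10, "rx": 0, "ry": 0, "rz": 17, "claw": 0}]'

```text
time_s: 26.65
position: [0.3658, -0.2111, 0.2483]
tcp_rot: [[0.983, 0.181, 0.001], [0.181, -0.983, -0.0], [0.001, 0.0, -1.0]]
force: [0.5, 0.2, 0.1]
opening: 1.0
grasp_force: 0.0
```

Call:
apply_moves --rows '[{"x": 0, "y": 0, "z": 40, "rx": 0, "ry": 0, "rz": 0, "claw": 0}, {"x": 0, "y": 0, "z": 80, "rx": 0, "ry": 0, "rz": 0, "claw": 0}, {"x": 0, "y": 0, "z": 100, "rx": 0, "ry": 0, "rz": 0, "claw": 0}, {"x": 0, "y": 0, "z": 100, "rx": 0, "ry": 0, "rz": 0, "claw": 0}]'

```text
time_s: 27.15
position: [0.3659, -0.2096, 0.147]
tcp_rot: [[0.982, 0.187, -0.002], [0.187, -0.982, 0.003], [-0.002, -0.003, -1.0]]
force: [0.2, -0.0, 1.0]
opening: 1.0
grasp_force: 0.0
```

```bash
python3 - <<'E'
from h import *
s=read_state(); print(s['position'],s['tcp_rot'],s['joint_positions'])
for n in ("side","wrist"):
    for r in tops(.026,(.3,.47,-.3,-.14),n)[0]: print(n,r)
print(totool([.368,-.2113,.033],s))
E
```

```text
[ 0.3659 -0.2096  0.147 ] [[ 0.9823  0.1873 -0.0025]
 [ 0.1874 -0.9823  0.0028]
 [-0.0019 -0.0032 -1.    ]] [-45.0677  25.4891 115.9692   0.0197  38.7549  34.1185]
side (array([252.7532, 287.8465]), np.int32(847), ((368.4610900878906, -210.9713134765625), (68.62608337402344, 68.50886535644531), 10.224495887756348), np.float64(0.026303053347150107))
wrist (array([256.5169, 191.2185]), np.int32(4691), ((367.8502197265625, -211.405517578125), (67.65813446044922, 68.03693389892578), 10.695098876953125), np.float64(0.02557419275334899))
[  1.9106   2.4575 114.0336]
```

Call:
apply_moves --rows '[{"x": 2, "y": 2, "z": 40, "rx": 0, "ry": 0, "rz": 0, "claw": 0}, {"x": 2, "y": 2, "z": 80, "rx": 0, "ry": 0, "rz": 0, "claw": 0}, {"x": 2, "y": 2, "z": 105, "rx": 0, "ry": 0, "rz": 0, "claw": 0}, {"x": 2, "y": 2, "z": 114, "rx": 0, "ry": 0, "rz": 0, "claw": 0}, {"x": 2, "y": 2, "z": 114, "rx": 0, "ry": 0, "rz": 0, "claw": 0}, {"x": 2, "y": 2, "z": 114, "rx": 0, "ry": 0, "rz": 0, "claw": 255}, {"x": 2, "y": 2, "z": 114, "rx": 0, "ry": 0, "rz": 0, "claw": 255}, {"x": 2, "y": 2, "z": 114, "rx": 0, "ry": 0, "rz": 0, "claw": 255}]'

```text
time_s: 28.25
position: [0.369, -0.2122, 0.0346]
tcp_rot: [[0.982, 0.187, 0.001], [0.187, -0.982, -0.001], [0.0, 0.001, -1.0]]
force: [-0.4, 1.4, 5.1]
opening: 0.776
grasp_force: 30.0
```

```bash
python3 - <<'E'
from h import *
s=read_state(); print(s['position'],s['tcp_rot'],s['opening'],s['grasp_force'])
for T in ([.368,-.211,.2],[.46,.0,.2],[.5943,.207,.2]): print(T,totool(T,s))
E
```

```text
[ 0.369  -0.2122  0.0346] [[ 0.9823  0.1873  0.0006]
 [ 0.1873 -0.9823 -0.0005]
 [ 0.0005  0.0006 -1.    ]] 0.7763735209549998 30.000982582569122
[0.368, -0.211, 0.2] [  -0.6488   -1.2316 -165.353 ]
[0.46, 0.0, 0.2] [ 129.2508 -191.2608 -165.4074]
[0.5943, 0.207, 0.2] [ 299.9522 -369.4364 -165.4347]
```

Call:
apply_moves --rows '[{"x": 0, "y": 0, "z": -30, "rx": 0, "ry": 0, "rz": 0, "claw": 255}, {"x": 0, "y": 0, "z": -80, "rx": 0, "ry": 0, "rz": 0, "claw": 255}, {"x": 20, "y": -25, "z": -130, "rx": 0, "ry": 0, "rz": 0, "claw": 255}, {"x": 50, "y": -65, "z": -165, "rx": 0, "ry": 0, "rz": 0, "claw": 255}, {"x": 82, "y": -105, "z": -165, "rx": 0, "ry": 0, "rz": -0.4, "claw": 255}, {"x": 115, "y": -145, "z": -165, "rx": 0, "ry": 0, "rz": -0.8, "claw": 255}, {"x": 148, "y": -185, "z": -165, "rx": 0, "ry": 0, "rz": -1.2, "claw": 255}, {"x": 181, "y": -225, "z": -165, "rx": 0, "ry": 0, "rz": -1.6, "claw": 255}, {"x": 214, "y": -265, "z": -165, "rx": 0, "ry": 0, "rz": -2, "claw": 255}, {"x": 240, "y": -300, "z": -165, "rx": 0, "ry": 0, "rz": -2, "claw": 255}]'

```text
time_s: 29.5
position: [0.5487, 0.1293, 0.1988]
tcp_rot: [[0.921, 0.389, -0.0], [0.389, -0.921, -0.0], [-0.0, -0.0, -1.0]]
force: [-0.3, -1.1, -0.2]
opening: 0.782
grasp_force: 30.0
```

```bash
python3 - <<'E'
from h import *
s=read_state(); print(s['position'],s['tcp_rot'],s['opening'],s['joint_positions'])
for T in ([.5943,.207,.2],[.5943,.207,.0666]): print(T,totool(T,s))
p,d,c=snap("wrist","w5")
E
```

```text
[0.5487 0.1293 0.1988] [[ 0.9214  0.3885 -0.0003]
 [ 0.3885 -0.9214 -0.0001]
 [-0.0003 -0.     -1.    ]] 0.781615902380127 [ 1.9096 29.11   93.8227 -0.006  57.0832 69.0493]
[0.5943, 0.207, 0.2] [ 72.1953 -53.8485  -1.2682]
[0.5943, 0.207, 0.0666] [ 72.2341 -53.8462 132.1318]
```

View pics/w5.png

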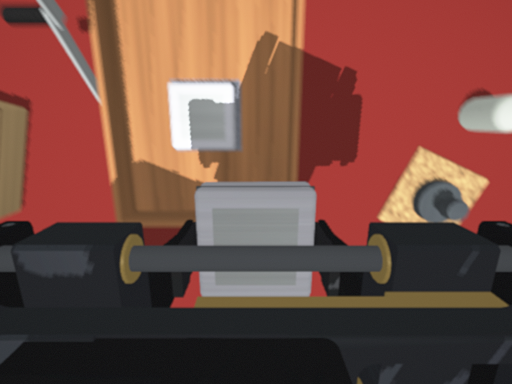

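Tin A is square in the grip (255,238); tin B lies at (205,115) in the case and the weight is still on the mat (440,203).

Call:
apply_moves --rows '[{"x": 35, "y": -26, "z": 0, "rx": 0, "ry": 0, "rz": 0, "claw": 255}, {"x": 62, "y": -46, "z": 0, "rx": 0, "ry": 0, "rz": 0, "claw": 255}, {"x": 73, "y": -54, "z": 30, "rx": 0, "ry": 0, "rz": 0, "claw": 255}, {"x": 73, "y": -54, "z": 70, "rx": 0, "ry": 0, "rz": 0, "claw": 255}, {"x": 73, "y": -54, "z": 100, "rx": 0, "ry": 0, "rz": 0, "claw": 255}, {"x": 73, "y": -54, "z": 118, "rx": 0, "ry": 0, "rz": 0, "claw": 255}, {"x": 73, "y": -54, "z": 126, "rx": 0, "ry": 0, "rz": 0, "claw": 255}, {"x": 73, "y": -54, "z": 126, "rx": 0, "ry": 0, "rz": 0, "claw": 255}, {"x": 73, "y": -54, "z": 126, "rx": 0, "ry": 0, "rz": 0, "claw": 255}]'

```text
time_s: 30.68
position: [0.5957, 0.2056, 0.0742]
tcp_rot: [[0.922, 0.387, 0.002], [0.387, -0.922, 0.0], [0.002, 0.001, -1.0]]
force: [0.5, -0.3, -1.7]
opening: 0.774
grasp_force: 30.0
```

```bash
python3 - <<'E'
from h import *
s=read_state(); print(s['position'],s['opening'],s['force'])
print(totool([.5943,.207,.0666],s))
E
```

```text
[0.5957 0.2056 0.0742] 0.7740448047285555 [ 0.4609 -0.2654 -1.7194]
[-0.793  -1.8058  7.5537]
```

Call:
apply_moves --rows '[{"x": -0.5, "y": -2, "z": 3, "rx": 0, "ry": 0, "rz": 0, "claw": 255}, {"x": -0.5, "y": -2, "z": 6, "rx": 0, "ry": 0, "rz": 0, "claw": 255}, {"x": -0.5, "y": -2, "z": 7.5, "rx": 0, "ry": 0, "rz": 0, "claw": 255}, {"x": -0.5, "y": -2, "z": 7.5, "rx": 0, "ry": 0, "rz": 0, "claw": 255}]'

```text
time_s: 31.18
position: [0.5936, 0.2074, 0.0667]
tcp_rot: [[0.922, 0.388, 0.0], [0.388, -0.922, 0.0], [0.0, 0.0, -1.0]]
force: [-2.5, -0.8, 5.8]
opening: 0.775
grasp_force: 30.0
```

Call:
apply_moves --rows '[{"x": 0, "y": 0, "z": 0, "rx": 0, "ry": 0, "rz": 0, "claw": 0}, {"x": 0, "y": 0, "z": 0, "rx": 0, "ry": 0, "rz": 0, "claw": 0}, {"x": 0, "y": 0, "z": 0, "rx": 0, "ry": 0, "rz": 0, "claw": 0}, {"x": 0, "y": 0, "z": -15, "rx": 0, "ry": 0, "rz": 0, "claw": 0}, {"x": 0, "y": 0, "z": -60, "rx": 0, "ry": 0, "rz": 0, "claw": 0}, {"x": 0, "y": 0, "z": -120, "rx": 0, "ry": 0, "rz": 0, "claw": 0}, {"x": -50, "y": 20, "z": -140, "rx": 0, "ry": 0, "rz": 0, "claw": 0}, {"x": -100, "y": 40, "z": -150, "rx": 0, "ry": 0, "rz": 0, "claw": 0}, {"x": -100, "y": 40, "z": -150, "rx": 0, "ry": 0, "rz": 0, "claw": 0}]'

```text
time_s: 32.3
position: [0.5139, 0.13, 0.2171]
tcp_rot: [[0.923, 0.385, -0.001], [0.385, -0.923, -0.0], [-0.001, -0.0, -1.0]]
force: [0.7, 0.2, -0.0]
opening: 0.999
grasp_force: 0.0
```

```bash
python3 - <<'E'
from h import *
s=read_state(); print(s['position'],s['tcp_rot'],s['joint_positions'])
r,p,d,c=tops(.058,(.53,.66,.14,.28))
for i in r: print(i)
X=cloud(d,c); print("B visible",[np.round(i[2],1) if 0 else i[2] for i in tops(.026,(.2,.8,-.5,.0),"side")[0] if i[1]>400])
p,d,c=snap("scene"); X=cloud(d,c); R=np.c_[EX,EY]; q=(X[...,:2]-O)@R
m=(p.max(2)<75)&(q[...,1]>.105)&(q[...,1]<.15)&(q[...,0]>0)&(q[...,0]<.12)&(X[...,2]>.05)&(X[...,2]<.14); print("knob",np.median(q[m],0),np.median(X[m][:,2]))
for n in ("side","scene"):
    p,d,c=snap(n); X=cloud(d,c); m=(abs(X[...,0]-.61)<.04)&(abs(X[...,1]+.087)<.04)&(X[...,2]>.045)&(X[...,2]<.056); print("weight",m.sum(),X[m].min(0),X[m].max(0),X[m].mean(0))
print(totool([.610,-.087,.2],s))
E
```

```text
[0.5139 0.13   0.2171] [[ 0.9228  0.3853 -0.0011]
 [ 0.3853 -0.9228 -0.0004]
 [-0.0012 -0.0001 -1.    ]] [ 2.1162 25.3087 97.5097 -0.0232 57.2477 69.466 ]
(array([215.2801,  85.698 ]), np.int32(4742), ((592.3274536132812, 206.4020538330078), (66.54608154296875, 68.31044006347656), 22.6398868560791), np.float64(0.05751789577924288))
B visible []
knob [0.0774 0.128 ] 0.08980221623798823
weight 53 [ 0.5983 -0.0993  0.045 ] [ 0.6214 -0.0743  0.0536] [ 0.6089 -0.0881  0.0498]
weight 43 [ 0.5978 -0.0985  0.0453] [ 0.6223 -0.0736  0.0538] [ 0.6116 -0.084   0.0504]
[  5.0661 237.2336  17.0921]
```

Call:
apply_moves --rows '[{"x": 1, "y": 50, "z": 0, "rx": 0, "ry": 0, "rz": 0, "claw": 110}, {"x": 2, "y": 105, "z": 0, "rx": 0, "ry": 0, "rz": 0, "claw": 110}, {"x": 3, "y": 160, "z": 0, "rx": 0, "ry": 0, "rz": 0, "claw": 110}, {"x": 5, "y": 210, "z": 10, "rx": 0, "ry": 0, "rz": 0, "claw": 110}, {"x": 5, "y": 236, "z": 40, "rx": 0, "ry": 0, "rz": 0, "claw": 110}, {"x": 5, "y": 236, "z": 80, "rx": 0, "ry": 0, "rz": 0, "claw": 110}, {"x": 5, "y": 236, "z": 100, "rx": 0, "ry": 0, "rz": 0, "claw": 110}, {"x": 5, "y": 236, "z": 100, "rx": 0, "ry": 0, "rz": 0, "claw": 110}]'

```text
time_s: 33.55
position: [0.6123, -0.0833, 0.1128]
tcp_rot: [[0.922, 0.388, -0.005], [0.388, -0.922, 0.002], [-0.004, -0.003, -1.0]]
force: [-0.0, 0.0, 0.4]
opening: 0.569
grasp_force: 0.0
```

```bash
python3 - <<'E'
from h import *
s=read_state(); print(s['position'],s['opening'])
p,d,c=snap("wrist"); X=cloud(d,c); m=(d>.1)&(abs(X[...,0]-.61)<.035)&(abs(X[...,1]+.087)<.035)&(X[...,2]>.045)&(X[...,2]<.054); print(m.sum(),X[m].min(0),X[m].max(0))
print(totool([.61,-.0865,.0516],s))
E
```

```text
[ 0.6123 -0.0833  0.1128] 0.5688849942519459
707 [ 0.5983 -0.0992  0.0451] [ 0.6215 -0.0757  0.0513]
[-3.1124  2.257  61.2122]
```

Call:
apply_moves --rows '[{"x": -3, "y": 3, "z": 25, "rx": 0, "ry": 0, "rz": 0, "claw": 110}, {"x": -3, "y": 3, "z": 50, "rx": 0, "ry": 0, "rz": 0, "claw": 110}, {"x": -3, "y": 3, "z": 61, "rx": 0, "ry": 0, "rz": 0, "claw": 110}, {"x": -3, "y": 3, "z": 61, "rx": 0, "ry": 0, "rz": 0, "claw": 110}, {"x": -3, "y": 3, "z": 61, "rx": 0, "ry": 0, "rz": 0, "claw": 255}, {"x": -3, "y": 3, "z": 61, "rx": 0, "ry": 0, "rz": 0, "claw": 255}, {"x": -3, "y": 3, "z": 61, "rx": 0, "ry": 0, "rz": 0, "claw": 255}, {"x": -3, "y": 3, "z": 61, "rx": 0, "ry": 0, "rz": 0, "claw": 255}]'

```text
time_s: 34.6
position: [0.6112, -0.0876, 0.055]
tcp_rot: [[0.922, 0.387, -0.0], [0.387, -0.922, 0.001], [0.0, -0.001, -1.0]]
force: [-0.8, 2.0, 2.9]
opening: 0.264
grasp_force: 30.0
```

```bash
python3 - <<'E'
from h import *
s=read_state(); print(s['position'],s['opening'],s['grasp_force'])
for T in ([.61,-.087,.2],[.593,.2065,.2],[.593,.2065,.058+.0476+.004]): print(totool(T,s))
E
```

```text
[ 0.6112 -0.0876  0.055 ] 0.26383790519214656 30.000864565372467
[  -0.8881   -1.0847 -144.9674]
[  97.0719 -278.2761 -144.7782]
[  97.0497 -278.2223  -54.3782]
```

Call:
apply_moves --rows '[{"x": 0, "y": 0, "z": -30, "rx": 0, "ry": 0, "rz": 0, "claw": 255}, {"x": 0, "y": 0, "z": -80, "rx": 0, "ry": 0, "rz": 0, "claw": 255}, {"x": 10, "y": -30, "z": -125, "rx": 0, "ry": 0, "rz": 0, "claw": 255}, {"x": 25, "y": -72, "z": -140, "rx": 0, "ry": 0, "rz": 0, "claw": 255}, {"x": 40, "y": -115, "z": -140, "rx": 0, "ry": 0, "rz": 0, "claw": 255}, {"x": 55, "y": -160, "z": -140, "rx": 0, "ry": 0, "rz": 0, "claw": 255}, {"x": 71, "y": -205, "z": -140, "rx": 0, "ry": 0, "rz": 0, "claw": 255}, {"x": 86, "y": -248, "z": -140, "rx": 0, "ry": 0, "rz": 0, "claw": 255}, {"x": 97, "y": -278, "z": -130, "rx": 0, "ry": 0, "rz": 0, "claw": 255}, {"x": 97, "y": -278, "z": -100, "rx": 0, "ry": 0, "rz": 0, "claw": 255}]'

```text
time_s: 35.85
position: [0.5934, 0.2088, 0.1548]
tcp_rot: [[0.92, 0.391, 0.004], [0.391, -0.92, 0.001], [0.004, 0.001, -1.0]]
force: [0.1, -0.7, -4.4]
opening: 0.268
grasp_force: 30.0
```

Call:
apply_moves --rows '[{"x": 0, "y": 0, "z": 20, "rx": 0, "ry": 0, "rz": 0, "claw": 255}, {"x": 0, "y": 0, "z": 35, "rx": 0, "ry": 0, "rz": 0, "claw": 255}, {"x": 0, "y": 0, "z": 40, "rx": 0, "ry": 0, "rz": 0, "claw": 255}, {"x": 0, "y": 0, "z": 40, "rx": 0, "ry": 0, "rz": 0, "claw": 255}, {"x": 0, "y": 0, "z": 40, "rx": 0, "ry": 0, "rz": 0, "claw": 255}]'

```text
time_s: 36.48
position: [0.5938, 0.2058, 0.1153]
tcp_rot: [[0.922, 0.387, 0.002], [0.387, -0.922, 0.0], [0.002, 0.0, -1.0]]
force: [0.0, 0.1, -2.7]
opening: 0.266
grasp_force: 30.0
```

```bash
python3 - <<'E'
from h import *
s=read_state(); print(s['position'],s['opening'],s['force'])
print(totool([.593,.2065,.109],s))
p,d,c=snap("side"); q,_,_=snap("scene")
cv2.imwrite("pics/s6.png",np.hstack([cv2.resize(p[50:230,110:270,::-1],None,fx=2.5,fy=2.5),cv2.resize(q[140:320,240:400,::-1],None,fx=2.5,fy=2.5)]))
E
```

```text
[0.5938 0.2058 0.1153] 0.2658128397059475 [ 0.018   0.067  -2.6965]
[-0.4765 -0.9054  6.3276]
```

View pics/s6.png

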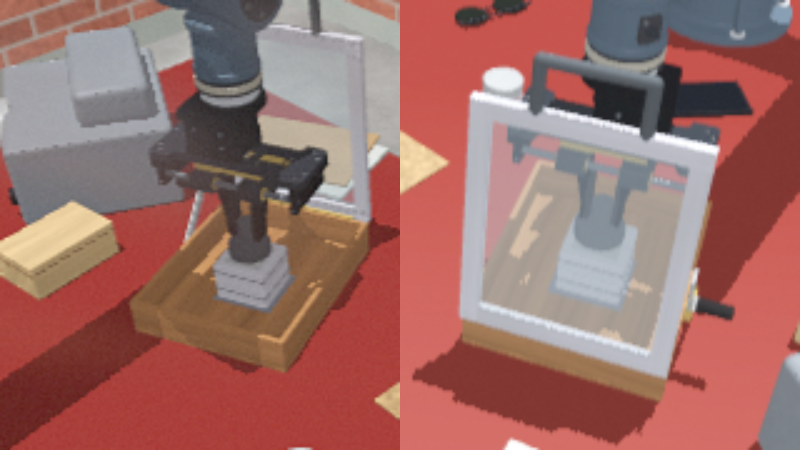

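The weight hangs upright just above the centre of the square column (250,245) and the lid stays locked. Lowering gently.

Call:
apply_moves --rows '[{"x": 0, "y": -1, "z": 3, "rx": 0, "ry": 0, "rz": 0, "claw": 255}, {"x": 0, "y": -1, "z": 5, "rx": 0, "ry": 0, "rz": 0, "claw": 255}, {"x": 0, "y": -1, "z": 6, "rx": 0, "ry": 0, "rz": 0, "claw": 255}, {"x": 0, "y": -1, "z": 6, "rx": 0, "ry": 0, "rz": 0, "claw": 255}, {"x": 0, "y": -1, "z": 6, "rx": 0, "ry": 0, "rz": 0, "claw": 255}]'

```text
time_s: 37.2
position: [0.5925, 0.2068, 0.109]
tcp_rot: [[0.922, 0.388, 0.0], [0.388, -0.922, 0.0], [0.0, -0.0, -1.0]]
force: [-1.8, -0.9, 4.8]
opening: 0.266
grasp_force: 30.0
```

Call:
apply_moves --rows '[{"x": 0, "y": 0, "z": 0, "rx": 0, "ry": 0, "rz": 0, "claw": 110}, {"x": 0, "y": 0, "z": 0, "rx": 0, "ry": 0, "rz": 0, "claw": 110}, {"x": 0, "y": 0, "z": 0, "rx": 0, "ry": 0, "rz": 0, "claw": 110}, {"x": 0, "y": 0, "z": 0, "rx": 0, "ry": 0, "rz": 0, "claw": 110}, {"x": 0, "y": 0, "z": -20, "rx": 0, "ry": 0, "rz": 0, "claw": 110}, {"x": 0, "y": 0, "z": -60, "rx": 0, "ry": 0, "rz": 0, "claw": 110}, {"x": -20, "y": 0, "z": -110, "rx": 0, "ry": 0, "rz": 0, "claw": 110}, {"x": -60, "y": 0, "z": -130, "rx": 0, "ry": 0, "rz": 0, "claw": 110}, {"x": -100, "y": 0, "z": -130, "rx": 0, "ry": 0, "rz": 0, "claw": 110}, {"x": -100, "y": 0, "z": -130, "rx": 0, "ry": 0, "rz": 0, "claw": 110}]'

```text
time_s: 38.45
position: [0.4972, 0.1674, 0.2387]
tcp_rot: [[0.922, 0.387, -0.003], [0.387, -0.922, -0.0], [-0.003, -0.001, -1.0]]
force: [-0.1, -0.5, -1.0]
opening: 0.568
grasp_force: 0.0
```

```bash
python3 - <<'E'
from h import *
s=read_state(); print(s['position'],s['force'],s['time_s'])
p,d,c=snap("wrist"); X=cloud(d,c)
def W(z0,z1,r=.05):
    m=(d>.08)&(np.hypot(X[...,0]-.594,X[...,1]-.207)<r)&(X[...,2]>z0)&(X[...,2]<z1); return m.sum(),X[m].min(0),X[m].max(0)
print("knob",W(.098,.11)); print("foot",W(.068,.078))
for i in tops(.058,(.53,.66,.14,.28))[0]: print(i)
p,d,c=snap("scene"); X=cloud(d,c); R=np.c_[EX,EY]; q=(X[...,:2]-O)@R
m=(p.max(2)<75)&(q[...,1]>.105)&(q[...,1]<.15)&(q[...,0]>0)&(q[...,0]<.12)&(X[...,2]>.05)&(X[...,2]<.14); print("knob",np.median(q[m],0),np.median(X[m][:,2]))
p,_,_=snap("side"); q,_,_=snap("scene")
cv2.imwrite("pics/s7.png",np.hstack([cv2.resize(p[50:230,110:270,::-1],None,fx=2.5,fy=2.5),cv2.resize(q[140:320,240:400,::-1],None,fx=2.5,fy=2.5)]))
E
```

```text
[0.4972 0.1674 0.2387] [-0.1255 -0.529  -1.0317] 38.45
knob (np.int64(544), array([0.5792, 0.194 , 0.0996]), array([0.6025, 0.2172, 0.1053]))
foot (np.int64(1532), array([0.5652, 0.1801, 0.0688]), array([0.6167, 0.2311, 0.0758]))
(array([255.4568,  89.6817]), np.int32(2036), ((592.5580444335938, 206.40431213378906), (68.13488006591797, 68.11561584472656), 22.78492546081543), np.float64(0.057207408204307475))
knob [0.0766 0.1283] 0.08948112415531462
```

View pics/s7.png

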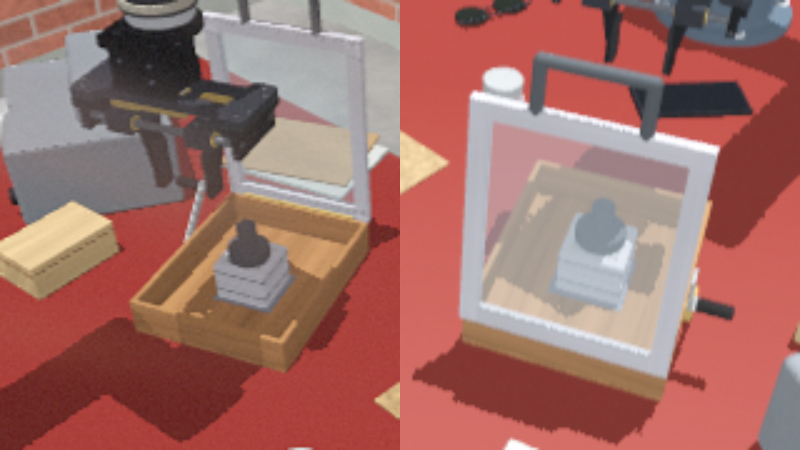

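The weight stands upright on the middle of the column (245,245), the lid is locked and the arm is clear.

```bash
python3 -c "
from rig import *
print(hand_in())"
```

```text
the job is handed in; nothing more can be done
None
```

I've handed the job in; the rig gave no verdict, but the last images show the lid locked up, both tins (the only two on the stall) stacked square on the pad, and the paperweight upright on top, about 4 mm off centre.

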